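Clamp the sample mould in the notched slide clamp

TASK

Clamp the steel sample mould in the slide clamp: raise the red release bar on the carriage and hold it up while you slide the carriage along its track, so that the carriage pushes the standing mould against the rubber-faced spring pad at the far end and presses that pad about half-way in; then let go so that the latch drops fully into a notch and holds the mould clamped. Do it gently (do not tip the mould or drive the pad hard against the end of its travel), move the mould only with the carriage and not with the gripper, and leave the ring, stone, weight and tin round the clamp where they are.

Things in the scene. Friction and masses are not known exactly. Their poses are not given: they have to be found in the camera images.
- track: Fixed slide clamp: grey bed 130 x 480 mm, 16 mm thick; origin at the centre of its underside. +y is the sliding direction, from the carriage to the spring stop; its -x side faces the robot and carries a toothed rack (tooth tops 28 mm above the table): notches every 10 mm (teeth 4, gaps 6, play 2 mm). Where the notches lie along y differs each time and is not told.
- carriage (a joint): Travel of the carriage along the track's +y, 0 to 0.215 m; 0 is the end away from the stop. Aluminium, 90 mm long, blue front with a V-shaped jaw towards the mould. It slides with 1.5 N of friction when unlatched. When the jaw touches the mould, the mould's centre is about 84 mm ahead (+y) of carriage_top.
- carriage_top (a point): Centre of the carriage's top, 152 mm above the table; axes as the track. A fixed guard plate on the carriage, 152 to 157 mm above the table, roofs over the release bar and reaches 3 mm farther to the robot's side (-x) than the bar's axis. So hook the bar from below, from the robot's side, with the tool tilted 30 to 45 degrees (fingers pointing away from the robot and down).
- release_bar (a joint): Height of the release bar above its lowest position, 0 to 0.018 m. Spring and weight pull it down (4 to 7 N). Under 0.002: its latch finger is in a notch, latched. About 0.008: the finger rides on a tooth, not latched. Above 0.010: clear, the carriage can slide. It starts down, in the plain parking bay (no teeth) at the rack's start; the first tooth then bars the way. Let go on a tooth, it drops in when the carriage moves a few mm.
- bar_mid (a point): Middle of the red release bar: round, 12 mm thick, along the track's y, 126 mm above the table when down, 78 mm free between two steel cheeks; axes as the track. Cheeks: from 15 mm before (-x) to 48 mm behind the bar's axis, 33 mm below to 11 mm above it; fingers under the bar push the carriage by a cheek's inner face. A back plate stands 48 mm behind the axis; under the bar it is open.
- stop_pad (a joint): How far the spring pad is pressed into the stop, 0 (free) to 0.022 m (hard end); force about 5 N at 0 plus 0.5 N per mm. When the bar is let go between two notches, this spring pushes the carriage back to the next notch unless something holds the carriage.
- stop: Grey stop block with the spring pad, fixed on the bed's +y end, at another place along the bed each time; origin under the middle of its carriage side (pad face 39 mm nearer the carriage when free); axes as the track.
- pad_face (a point): Middle of the spring pad's rubber face (56 x 40 mm), 42 mm above the table, facing the carriage; axes as the track.
- mould: The same mould as mould_mid; origin at the centre of its underside.
- mould_mid (a point): Grey steel sample mould standing on the bed between carriage and pad: 62 mm across, foot flange 76 mm across, 70 mm high, 0.4 to 0.7 kg; this point is its centre, 35 mm above its underside.
- soil_ring_mid (a point): Bystander, to be left alone: steel cutting ring filled with dark soil, 69 mm across, 20 mm high; its centre.
- stone_mid (a point): Bystander, to be left alone: pale round porous stone, 61 mm across, 10 mm high; its centre.
- brass_weight_mid (a point): Bystander, to be left alone: brass calibration weight with a knob, 31 mm across, 41 mm high; its centre.
- tin_mid (a point): Bystander, to be left alone: white round tin, 56 mm across, 36 mm high; its centre.
Mind the look-alikes: they are no part of the job. Leave any pink or purple look-alike of the mould alone.

How it is judged:
By the outcome, as a careful person would: the job done as asked, in the order asked, and still so for the second after the job is handed in, with the robot touching nothing.
It also fails if it takes over 54 s, if anything falls off the work surface, if the arm or the gripper's body presses on something with over 40 N, if the wrist force passes 120 N, or if a joint passes its speed limit or range.

ROBOT

A 6-joint arm with a two-finger parallel gripper is mounted at the origin on a cart in front of the work surface, level with it; the furniture and walls round the work are solid. World frame = base frame: x ahead of the robot, y to its left, z up, the work surface at z = 0. Lengths are in m, angles in rad, forces in N, time in s.
With the tool pointing down it reaches from about 0.425 to 0.95 m from the base axis. Payload 3.5 kg.
Tool frame: the origin (TCP) lies at the very end of the fingers, on their centre line; the grasp point (between the pads) lies ctrl.grip_point_offset behind it (ctrl.grip_point_offset is the distance from the TCP to the grasp point, in m); z points along the fingers, y is the direction in which the jaws open and shut (so a half turn about z gives the same grasp; the last joint's range is limited). The gripper opens to 85 mm and grips with 20 to 120 N. Pads are 22 mm wide; open, the fingers measure 114 mm over their backs; the gripper's body (76 mm by 85 mm) begins 54 mm behind the grasp point. The pads swing forward as they close: fully open they stand 13 mm farther back than shut.
Start: joints at [0.97, 0.286, 1.577, -0, 1.279, -0.15], TCP at [0.294, 0.608, 0.231] pointing down, gripper open.
Joint ranges: [-2.77, 2.77], [-0.9, 2.22], [0.21, 2.48], [-1.53, 4.67], [0.24, 2.81], [-2.84, 2.84]. Speed limits (rad/s): [2.79, 2.79, 3.14, 3.14, 3.14, 3.14].

INTERFACE

Orientations are given as a unit quaternion [x, y, z, w].
In Python, from plant import ctrl gives the robot as it stands.
- The arm moves only by the tool servo_tool, never from a script. Its argument "increments" is a list of rows, each a list of 5 numbers: the opening, from 0 (shut) to 1 (fully open), then the shift along the world's x, y, z in units of 40 mm (1.0 is 40 mm), then the turn about the world's z in units of 5 degrees (1.0 is 5 degrees). A call has exactly 10 rows; each row is the pose to reach, as a shift and turn from the pose measured when the call began; what a row does not reach only later rows make up. A row lasts 1/12 s, in which the tool goes at most 41.7 mm and 7.16 degrees, less where a joint would pass 70% of its speed; a pose out of reach is approached as far as the arm can. A call with a gripper value outside its range is refused whole. The fingers move at their own pace and stop on an object; "grip_force" is the grip in N (left out, the last holds). Time passes only in rows, so rows that repeat a pose let the fingers close, or fill a call up. It gives the time, the measured TCP pose, the force and the opening at its end, in the units of the state.
- ctrl.get_state(): the state, without advancing time (a new reading comes with each control period).
- ctrl.read_camera(name): name is "scene" or "top" or "wrist"; returns a dict with "frame" (480x640x3 uint8, red, green, blue), "K" (3x3 intrinsics, pixels), "extrinsics" (4x4, takes a point from camera to world coordinates). Camera axes: x right, y down, z forward; pixel columns grow to the right and rows downward; lengths in m; the calibration is good to about 2 mm. A picture is of the moment at which its call begins. There is no depth.
- ctrl.sign_off(): hands the job in, once; it reports no verdict.
Trained networks look in a picture, given as the dict that the camera call returned (one of the last four; its "shot" number tells which), for a name from the list of things; names that differ only in an ending like _2 or _b are one class to them, and where a whole thing is asked for, a point or a joint stands for the part that bears it (a point fixed in the world has none). Each returns a list of dicts, best first, with "conf" (0 to 1); they miss things now and then, are a little off and sometimes report something else, mostly with a low value. They report only what shows in the picture. A call takes as long as a camera call. They do not tell look-alikes from the thing itself.
- ctrl.masks_of(picture, query): "region" (480x640 bool, what is visible of it) and "extent" ([left, top, right, bottom] in pixels, round what is visible of it).
- ctrl.landmark_of(picture, query): "centre" ([row, column] in pixels: a listed point, or the origin of a listed thing).
The state is a dict: "time": time; "qpos": joint angles; "dq": joint speeds; "joint_efforts": joint torques, N m; "eef_pos": TCP position; "tcp_rot": TCP orientation; "contact_force": force on the tool from outside, world axes, zero at the start; "wrist_torque": the same for the moment, N m; "opening": opening from 0.0 (shut) to 1.0 (fully open).
Only numpy, scipy, OpenCV 4.12 (cv2) and the standard library are available. Lean on these libraries where they do the work, as an engineer would, in place of code of your own. Each camera call takes 0.05 s, during which the arm holds its last target. There are 200 camera calls.

## Working session

There is one attempt and no reset: what is moved stays moved. The work goes in short steps, Python scripts to look and compute and a tool call to move; the robot and the scene stay as the last step left them, time stands still between calls to the robot, and variables do not carry over. Pictures are saved under pics/ and viewed, about 8 in all and at most 12, crops included, and the job is handed in when it is done.

Besides the shell and the picture viewer there is one more tool, called after ">>>" as name([rows], argument=value, ...), one row to a line, values as JSON. servo_tool: Moves the arm, as the interface text tells. Its arguments: {"type":"object","properties":{"increments":{"type":"array"},"grip_force":{"type":"number"}},"required":["increments"]}

```bash
ls; mkdir -p pics; cat > h.py <<'E'
import numpy as np, cv2
from plant import ctrl
def ray(p,rc):
    K=np.array(p["K"]);T=np.array(p["extrinsics"])
    d=T[:3,:3]@np.linalg.solve(K,[rc[1],rc[0],1.]);return T[:3,3],d
def atz(p,rc,z):
    o,d=ray(p,rc);return o+d*(z-o[2])/d[2]
def tri(obs):
    A=np.zeros((3,3));b=np.zeros(3)
    for p,rc in obs:
        o,d=ray(p,rc);d=d/np.linalg.norm(d);M=np.eye(3)-np.outer(d,d);A+=M;b+=M@o
    return np.linalg.solve(A,b)
def proj(p,X):
    K=np.array(p["K"]);T=np.array(p["extrinsics"]);c=T[:3,:3].T@(np.asarray(X)-T[:3,3]);q=K@c;return q[1]/q[2],q[0]/q[2]
def save(p,n,crop=None,s=1):
    f=p["frame"][:,:,::-1]
    if crop: f=f[crop[0]:crop[1],crop[2]:crop[3]]
    cv2.imwrite("pics/"+n,cv2.resize(f,None,fx=s,fy=s))
E
python3 - <<'E'
from h import *
np.set_printoptions(precision=4,suppress=True)
print(ctrl.get_state(), ctrl.grip_point_offset)
Z=dict(track=0,carriage_top=.152,bar_mid=.126,stop=None,pad_face=.042,mould_mid=None,soil_ring_mid=.01,stone_mid=.005,brass_weight_mid=.02,tin_mid=.018)
P=[ctrl.read_camera(n) for n in("scene","top")]
for p,n in zip(P,("scene","top")):
    save(p,n+"0.png")
    print(n,p["extrinsics"][:3,3] if hasattr(p["extrinsics"],'shape') else p["extrinsics"])
for k,z in Z.items():
    L=[ctrl.landmark_of(p,k) for p in P]
    for n,p,l in zip("st",P,L):
        for d in l[:3]: print(k,n,np.round(d["conf"],2),np.round(d["centre"]),atz(p,d["centre"],z) if z is not None else '')
    if all(L): print("  tri",tri([(p,l[0]["centre"]) for p,l in zip(P,L)]))
cv2.imwrite("pics/both.png",np.vstack([cv2.resize(p["frame"],(400,300))[:,:,::-1] for p in P]))
E
```

```text
pics
{'time': 0.0, 'qpos': array([ 0.97  ,  0.2872,  1.5782,  0.    ,  1.2786, -0.15  ]), 'dq': array([ 0.0008, -0.0013,  0.0008, -0.0017, -0.0004,  0.0004]), 'joint_efforts': array([  0.0002, -40.5977, -29.2625,  -0.0001,   0.0058,  -0.    ]), 'eef_pos': array([0.2937, 0.607 , 0.2299]), 'tcp_rot': array([ 0.2235,  0.9747, -0.0011, -0.0004]), 'contact_force': array([-0.2438,  0.1443,  0.2348]), 'wrist_torque': array([ 0.0151, -0.031 , -0.0078]), 'opening': 0.9983947615757021} 0.0187
scene [-0.1818 -0.5511  1.0608]
top [0.2702 0.0691 1.2384]
track s 0.62 [246. 355.] [0.6433 0.0303 0.    ]
track t 0.76 [215. 332.] [0.626  0.0369 0.    ]
  tri [0.6312 0.0316 0.0055]
carriage_top s 0.75 [230. 410.] [ 0.6462 -0.1134  0.152 ]
carriage_top s 0.27 [255. 221.] [0.3088 0.145  0.152 ]
carriage_top t 0.8 [189. 392.] [ 0.6516 -0.1168  0.152 ]
  tri [ 0.649  -0.1148  0.1522]
bar_mid s 0.9 [270. 385.] [ 0.5336 -0.1307  0.126 ]
bar_mid t 0.79 [236. 394.] [ 0.5329 -0.1227  0.126 ]
  tri [ 0.5369 -0.1259  0.1183]
stop s 0.66 [214. 288.] 
stop t 0.58 [220. 266.] 
stop t 0.45 [216. 281.] 
  tri [0.602  
[... 391 characters left out ...]
64  0.1624]
soil_ring_mid s 0.74 [360. 359.] [ 0.3802 -0.1904  0.01  ]
soil_ring_mid s 0.57 [366. 406.] [ 0.4372 -0.2732  0.01  ]
soil_ring_mid t 0.84 [300. 415.] [ 0.3792 -0.1936  0.01  ]
  tri [ 0.3783 -0.1922  0.0145]
stone_mid s 0.73 [230. 195.] [0.3999 0.3737 0.005 ]
stone_mid t 0.79 [289. 209.] [0.407  0.3813 0.005 ]
  tri [ 0.408   0.3852 -0.0087]
brass_weight_mid s 0.63 [254. 224.] [0.3872 0.2427 0.02  ]
brass_weight_mid s 0.51 [229. 193.] [0.3905 0.3672 0.02  ]
brass_weight_mid t 0.58 [294. 258.] [0.3917 0.2408 0.02  ]
  tri [0.3899 0.2424 0.0186]
tin_mid s 0.89 [365. 406.] [ 0.4336 -0.2755  0.018 ]
tin_mid t 0.65 [282. 445.] [ 0.4286 -0.2773  0.018 ]
  tri [ 0.4288 -0.2764  0.0243]
```

View pics/scene0.png

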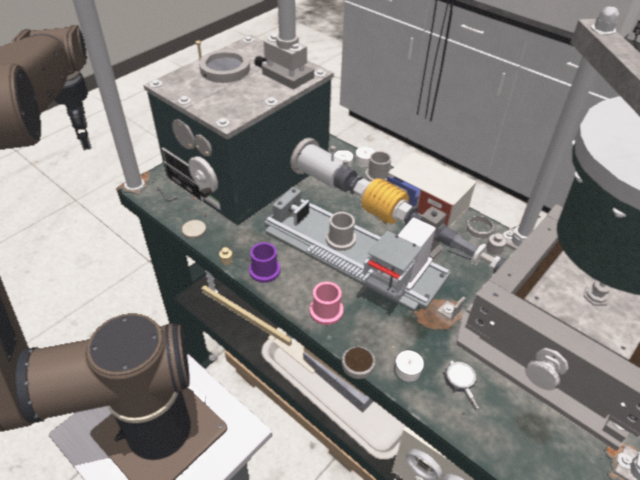

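View pics/top0.png

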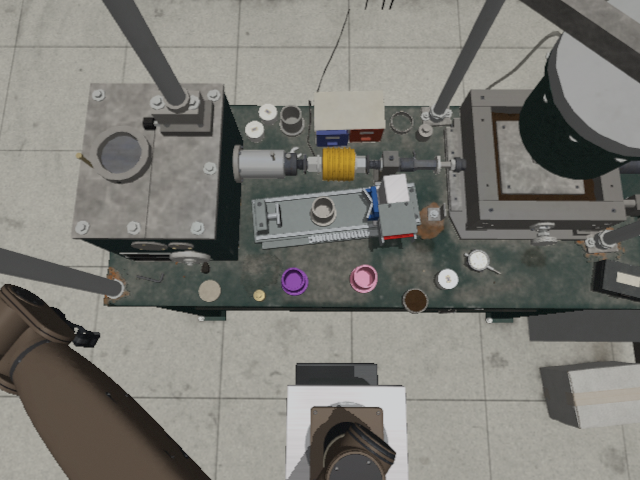

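The scene view shows the grey mould on the bed at about (229,341). The purple mould at (260,264) and the pink one at (303,326) are look-alikes in front of the track. The carriage is at (240,400), with its red bar at (270,385). In the top view the mould is at (209,323), and the network's first pick (278,294) is the purple look-alike, so I reject it. I'll choose the grey mould on the bed, then measure the track yaw and the bar and check them in a close crop.

```bash
python3 - <<'E'
from h import *
np.set_printoptions(precision=4,suppress=True)
P={n:ctrl.read_camera(n) for n in("scene","top")}
for n,p in P.items():
    f=p["frame"].astype(int);m=(f[...,0]>130)&(f[...,1]<70)&(f[...,2]<70)
    b=ctrl.landmark_of(p,"bar_mid")[0]["centre"]
    r,c=np.nonzero(m);k=np.hypot(r-b[0],c-b[1])<40;r,c=r[k],c[k]
    print(n,"red",len(r),r.min(),r.max(),c.min(),c.max(),"mean",r.mean(),c.mean())
    e=[(r[c<=c.min()+1].mean(),c.min()),(r[c>=c.max()-1].mean(),c.max())]
    for q in e: print("  end@.126",atz(p,q,.126))
    print("  mid",atz(p,(r.mean(),c.mean()),.126))
    for d in ctrl.landmark_of(p,"mould_mid")[:4]: print("  mould",d["conf"],d["centre"],atz(p,d["centre"],.051))
    for d in ctrl.masks_of(p,"track")[:1]:
        print("  track",d["conf"],d["extent"])
        q=np.argwhere(d["region"]);w=np.array([atz(p,x,.016)[:2] for x in q[::5]])
        rc=cv2.minAreaRect(w.astype(np.float32)*1000);print("  rect",rc)
s=P["scene"]["frame"][190:310,255:455,::-1];t=P["top"]["frame"][170:260,235:455,::-1]
cv2.imwrite("pics/c1.png",np.vstack([cv2.resize(s,(660,300),interpolation=2),cv2.resize(t,(660,270),interpolation=2)]))
E
```

```text
scene red 126 261 277 369 398 mean 268.8095238095238 383.031746031746
  end@.126 [ 0.5239 -0.0947  0.126 ]
  end@.126 [ 0.5407 -0.1609  0.126 ]
  mid [ 0.5331 -0.1263  0.126 ]
  mould 0.88 [260.3, 261.1] [0.4154 0.139  0.051 ]
  mould 0.77 [299.3, 325.8] [ 0.4311 -0.052   0.051 ]
  mould 0.66 [228.6, 338.9] [0.6229 0.0711 0.051 ]
  mould 0.16 [269.3, 382.3] [ 0.588  -0.0919  0.051 ]
  track 0.91 [268.2, 196.1, 450.4, 308.3]
  rect ((671.20556640625, 28.63385009765625), (272.60015869140625, 478.71527099609375), 7.2706780433654785)
top red 60 234 238 384 412 mean 236.3 398.28333333333336
  end@.126 [ 0.5288 -0.0958  0.126 ]
  end@.126 [ 0.5369 -0.1687  0.126 ]
  mid [ 0.5327 -0.133   0.126 ]
  mould 0.89 [278.0, 362.6] [ 0.4334 -0.046   0.051 ]
  mould 0.81 [213.7, 324.7] [0.6144 0.0576 0.051 ]
  mould 0.7 [280.4, 294.8] [0.4258 0.1382 0.051 ]
  track 0.71 [247.7, 171.1, 418.6, 251.9]
  rect ((616.7529907226562, 25.428787231445312), (201.597412109375, 484.5469970703125), 9.635244369506836)
```

View pics/c1.png

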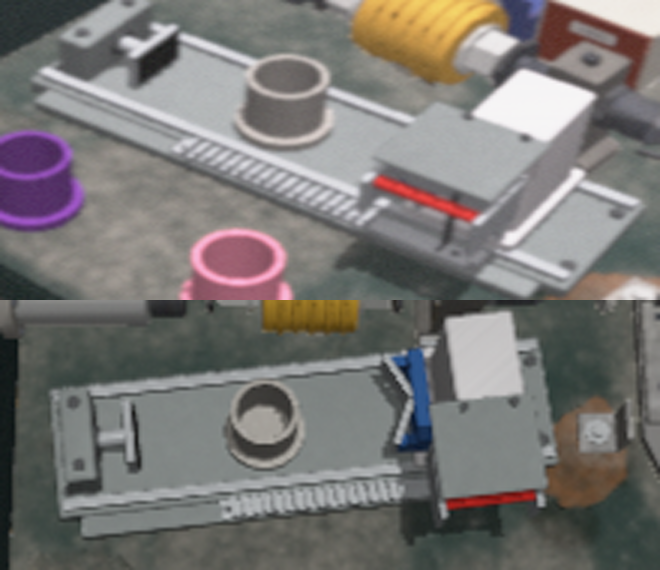

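The crop confirms the grey mould standing on the bed between the blue jaw and the black-faced pad, with the track yawed about 7°. The servo has no tilt command. I'll go to free air first and then see whether over-reaching tilts the tool.

>>> servo_tool([
  [0.45, 0.1, -0.9, 0.3, 0.3],
  [0.45, 0.2, -1.8, 0.6, 0.7],
  [0.45, 0.3, -2.7, 0.9, 1.0],
  [0.45, 0.4, -3.6, 1.2, 1.3],
  [0.45, 0.5, -4.5, 1.5, 1.6],
  [0.45, 0.6, -5.4, 1.8, 2.0],
  [0.45, 0.7, -6.3, 2.1, 2.3],
  [0.45, 0.8, -7.2, 2.4, 2.6],
  [0.45, 0.9, -8.1, 2.7, 3.0],
  [0.45, 1.0, -9.0, 3.0, 3.3],
])

```text
time: 2.33
eef_pos: [0.3336, 0.246, 0.3521]
tcp_rot: [0.08, 0.997, 0.0, 0.001]
contact_force: [1.2, 0.2, 0.6]
opening: 0.45
```

>>> servo_tool([
  [0.45, 0.3, -0.9, 0.4, 0.3],
  [0.45, 0.6, -1.8, 0.8, 0.7],
  [0.45, 0.9, -2.7, 1.2, 1.0],
  [0.45, 1.2, -3.6, 1.6, 1.3],
  [0.45, 1.5, -4.5, 2.0, 1.6],
  [0.45, 1.8, -5.4, 2.4, 2.0],
  [0.45, 2.1, -6.3, 2.8, 2.3],
  [0.45, 2.4, -7.2, 3.2, 2.6],
  [0.45, 2.7, -8.1, 3.6, 3.0],
  [0.45, 3.0, -9.0, 4.0, 3.3],
])

```text
time: 3.17
eef_pos: [0.4536, -0.116, 0.5132]
tcp_rot: [-0.064, 0.998, 0.0, 0.001]
contact_force: [0.3, 0.6, -0.6]
opening: 0.454
```

```bash
cat > st.py <<'E'
from h import *
from scipy.spatial.transform import Rotation as R
np.set_printoptions(precision=4,suppress=True)
s=ctrl.get_state();M=R.from_quat(s["tcp_rot"]).as_matrix()
print(s["time"],"q",s["qpos"],"p",s["eef_pos"],"F",s["contact_force"],"op",s["opening"]);print("y",M[:,1],"z",M[:,2],"tilt",np.degrees(np.arccos(-M[2,2])))
E
python3 st.py
```

```text
3.1667 q [-0.4681 -0.2476  1.6198  0.0011  1.7678 -2.1672] p [ 0.4536 -0.116   0.5132] F [ 0.2543  0.6493 -0.6245] op 0.4538613929178531
y [-0.1282  0.9918 -0.    ] z [ 0.0019  0.0002 -1.    ] tilt 0.10934268400171501
```

>>> servo_tool([
  [0.45, 0, 0, 1, 0],
  [0.45, 0, 0, 2, 0],
  [0.45, 0, 0, 3, 0],
  [0.45, 0, 0, 4, 0],
  [0.45, 0, 0, 5, 0],
  [0.45, 0, 0, 6, 0],
  [0.45, 0, 0, 7, 0],
  [0.45, 0, 0, 8, 0],
  [0.45, 0, 0, 9, 0],
  [0.45, 0, 0, 10, 0],
])

```text
time: 4.0
eef_pos: [0.4494, -0.1147, 0.8882]
tcp_rot: [-0.064, 0.998, -0.001, 0.004]
contact_force: [0.7, -0.6, 1.0]
opening: 0.449
```

```bash
python3 st.py
```

```text
4.0 q [-0.4703  0.2913  0.2727  0.0032  2.5699 -2.167 ] p [ 0.4494 -0.1147  0.8882] F [ 0.6755 -0.6066  0.9716] op 0.44856011691670095
y [-0.1283  0.9917 -0.0029] z [ 0.0076 -0.0019 -1.    ] tilt 0.451081035657136
```

>>> servo_tool([
  [0.45, 0, 0, 1, 0],
  [0.45, 0, 0, 2, 0],
  [0.45, 0, 0, 3, 0],
  [0.45, 0, 0, 4, 0],
  [0.45, 0, 0, 5, 0],
  [0.45, 0, 0, 5, 0],
  [0.45, 0, 0, 5, 0],
  [0.45, 0, 0, 5, 0],
  [0.45, 0, 0, 5, 0],
  [0.45, 0, 0, 5, 0],
])

```text
time: 4.83
eef_pos: [0.3882, -0.0991, 0.9239]
tcp_rot: [-0.064, 0.998, -0.003, 0.009]
contact_force: [-0.1, 0.5, -0.1]
opening: 0.449
```

```bash
python3 st.py
```

```text
4.8333 q [-0.5075  0.2502  0.2105  0.0104  2.6618 -2.1976] p [ 0.3882 -0.0991  0.9239] F [-0.0935  0.513  -0.1264] op 0.4494056948917636
y [-0.1282  0.9917 -0.0075] z [ 0.019  -0.0051 -0.9998] tilt 1.1278270882221886
```

>>> servo_tool([
  [0.45, 10, 2, 6, 0],
  [0.45, 10, 2, 6, 0],
  [0.45, 10, 2, 6, 0],
  [0.45, 10, 2, 6, 0],
  [0.45, 10, 2, 6, 0],
  [0.45, 10, 2, 6, 0],
  [0.45, 10, 2, 6, 0],
  [0.45, 10, 2, 6, 0],
  [0.45, 10, 2, 6, 0],
  [0.45, 10, 2, 6, 0],
])

```text
time: 5.67
eef_pos: [0.5287, -0.0352, 0.86]
tcp_rot: [-0.064, 0.998, -0.004, 0.016]
contact_force: [-0.5, 0.2, 1.5]
opening: 0.451
```

```bash
python3 st.py
```

```text
5.6667 q [-0.2593  0.3929  0.2108  0.0044  2.5041 -1.9551] p [ 0.5287 -0.0352  0.86  ] F [-0.5239  0.1841  1.4616] op 0.4507511560912899
y [-0.128   0.9917 -0.0104] z [ 0.0333 -0.0061 -0.9994] tilt 1.9418745550824423
```

Over-reaching only tilts the tool about 1° per call. A different idea is to drive joint 6 to its range end and keep turning about z. The remaining yaw should then go into the forearm roll and tilt the tool.

>>> servo_tool([
  [0.45, -0.1, 0, -0.5, 1],
  [0.45, -0.2, 0, -1, 2],
  [0.45, -0.3, 0, -1.5, 3],
  [0.45, -0.4, 0, -2, 4],
  [0.45, -0.5, 0, -2.5, 5],
  [0.45, -0.6, 0, -3, 6],
  [0.45, -0.7, 0, -3.5, 7],
  [0.45, -0.8, 0, -4, 8],
  [0.45, -0.8, 0, -4.5, 9],
  [0.45, -0.8, 0, -5, 9.7],
])

```text
time: 6.5
eef_pos: [0.496, -0.035, 0.6597]
tcp_rot: [-0.47, 0.883, 0.002, 0.017]
contact_force: [0.3, 0.1, 0.5]
opening: 0.443
```

>>> servo_tool([
  [0.45, 0, 0, 0, 1],
  [0.45, 0, 0, 0, 2],
  [0.45, 0, 0, 0, 3],
  [0.45, 0, 0, 0, 4],
  [0.45, 0, 0, 0, 5],
  [0.45, 0, 0, 0, 6],
  [0.45, 0, 0, 0, 6],
  [0.45, 0, 0, 0, 6],
  [0.45, 0, 0, 0, 6],
  [0.45, 0, 0, 0, 6],
])

```text
time: 7.33
eef_pos: [0.4844, 0.1702, 0.6671]
tcp_rot: [-0.647, 0.763, 0.008, 0.016]
contact_force: [-0.3, 0.4, 0.2]
opening: 0.447
```

```bash
python3 st.py
```

```text
7.3333 q [ 0.125  -0.058   1.1726  0.0338  2.0087 -2.8381] p [0.4844 0.1702 0.6671] F [-0.3139  0.4335  0.1889] op 0.4471474325822988
y [-0.9865  0.1633 -0.0086] z [ 0.0141  0.0326 -0.9994] tilt 2.0366657254353946
```

>>> servo_tool([
  [0.45, 0.2, -1, 0, 1.4],
  [0.45, 0.4, -2, 0, 2.8],
  [0.45, 0.6, -3, 0, 4.2],
  [0.45, 0.8, -4, 0, 5.6],
  [0.45, 1, -5, 0, 7],
  [0.45, 1.2, -6, 0, 8.4],
  [0.45, 1.4, -7, 0, 9.8],
  [0.45, 1.6, -8, 0, 11.2],
  [0.45, 1.8, -9, 0, 12.6],
  [0.45, 2, -10, 0, 14],
])

```text
time: 8.17
eef_pos: [0.3826, 0.3391, 0.6912]
tcp_rot: [0.782, -0.622, -0.03, -0.011]
contact_force: [1.0, 0.5, 0.3]
opening: 0.445
```

```bash
python3 st.py
```

```text
8.1667 q [ 0.4948 -0.0302  1.1001  0.0727  2.0745 -2.838 ] p [0.3826 0.3391 0.6912] F [0.9827 0.5003 0.3391] op 0.44461478084272815
y [-0.9742 -0.2249  0.0206] z [-0.0336  0.0541 -0.998 ] tilt 3.6531505610857278
```

```bash
cat > kin.py <<'E'
import numpy as np
from scipy.optimize import least_squares, lsq_linear
from scipy.spatial.transform import Rotation as R
D=[([.97,.2872,1.5782,0,1.2786,-.15],[.2937,.607,.2299]),([-.4681,-.2476,1.6198,.0011,1.7678,-2.1672],[.4536,-.116,.5132]),
([-.4703,.2913,.2727,.0032,2.5699,-2.167],[.4494,-.1147,.8882]),([-.5075,.2502,.2105,.0104,2.6618,-2.1976],[.3882,-.0991,.9239]),
([-.2593,.3929,.2108,.0044,2.5041,-1.9551],[.5287,-.0352,.86]),([.125,-.058,1.1726,.0338,2.0087,-2.8381],[.4844,.1702,.6671]),([.4948,-.0302,1.1001,.0727,2.0745,-2.838],[.3826,.3391,.6912])]
def fk(q,p):
    h,a0,d,l1,l2,o2,L=p
    A=R.from_euler('z',q[0]);B=A*R.from_euler('y',q[1]);C=B*R.from_euler('y',q[2]);W=C*R.from_euler('ZYZ',[q[3],q[4],q[5]])
    x=np.array([0,0,h])+A.apply([a0,d,0])+B.apply([0,0,l1])+C.apply([o2,0,l2])
    return x+W.apply([0,0,L]),W
f=lambda p:np.concatenate([fk(q,p)[0]-x for q,x in D]+[[.01*(p[1]),.01*p[5]]])
s=least_squares(f,[.3,0,.1,.4,.35,0,.3]);P=s.x
lo=np.array([-2.77,-.9,.21,-1.53,.24,-2.84]);hi=np.array([2.77,2.22,2.48,4.67,2.81,2.84])
def step(q,xt,Rt,cx=.0417,cr=.125):
    q=q.copy();x0,W0=fk(q,P);dx=xt-x0;n=np.linalg.norm(dx);xt=x0+dx*min(1,cx/max(n,1e-9))
    v=(Rt*W0.inv()).as_rotvec();n=np.linalg.norm(v);Rt=R.from_rotvec(v*min(1,cr/max(n,1e-9)))*W0
    g=lambda q:np.r_[fk(q,P)[0]-xt,(fk(q,P)[1]*Rt.inv()).as_rotvec()]
    return least_squares(g,np.clip(q,lo+1e-6,hi-1e-6),bounds=(lo,hi)).x
def call(q,dx,yaw,ramp=None):
    x,W=fk(q,P);ramp=np.arange(1,11)/10 if ramp is None else np.array(ramp)
    for r in ramp:q=step(q,x+r*.04*np.array(dx),R.from_euler('z',np.radians(5*yaw*r))*W)
    return q
def rep(q):
    x,W=fk(q,P);M=W.as_matrix();t=np.degrees(np.arccos(-M[2,2]))
    print("q",q.round(3),"p",x.round(3),"tilt %.1f dir %.0f  y %.0f yz %.2f"%(t,np.degrees(np.arctan2(M[1,2],M[0,2])),np.degrees(np.arctan2(M[1,1],M[0,1])),M[2,1]))
E
python3 - <<'E'
from kin import *
np.set_printoptions(precision=4,suppress=True)
print(P,abs(s.fun).max())
for q,x in D[-2:]:print((R.from_quat([-.647,.763,.008,.016])).as_matrix()[:,1]);rep(np.array(q))
q=np.array(D[5][0]);print("sim of last call");rep(call(q,[2,-10,0],14))
q=np.array(D[3][0]);print("sim overreach");rep(call(q,[10,2,6],0,[1]*10))
q=np.array(D[6][0])
print("q1 limit test");q[0]=2.76
for a in range(5):q=call(q,[0,0,0],14);rep(q)
print("high alpha small");q=np.array([-1,.2,.25,0,np.pi-.45,-2.83])
for a in range(4):q=call(q,[0,0,0],14);rep(q)
print("low");q=np.array([-1,.2,2.3,0,np.pi-2.5,-2.83])
for a in range(4):q=call(q,[0,0,0],14);rep(q)
E
```

```text
[ 0.2402 -0.      0.1009  0.443   0.5725  0.0206  0.2493] 0.0002062749898079827
[-0.9865  0.1636 -0.0085]
q [ 0.125 -0.058  1.173  0.034  2.009 -2.838] p [0.484 0.17  0.667] tilt 2.0 dir 67  y -99 yz -0.03
[-0.9865  0.1636 -0.0085]
q [ 0.495 -0.03   1.1    0.073  2.074 -2.838] p [0.383 0.339 0.691] tilt 3.7 dir 122  y -77 yz -0.06
sim of last call
q [ 0.955 -0.102  1.171  0.039  2.06  -2.84 ] p [0.182 0.447 0.689] tilt 2.1 dir 124  y -52 yz -0.04
sim overreach
q [-0.26   0.393  0.21   0.002  2.514 -1.958] p [ 0.526 -0.035  0.86 ] tilt 1.4 dir -13  y -173 yz -0.02
q1 limit test
q [ 2.77   0.357  0.21   0.698  2.692 -2.84 ] p [-0.462 -0.003  0.893] tilt 20.2 dir -75  y 86 yz -0.33
q [ 2.77   0.319  0.21   1.482  2.81  -2.84 ] p [-0.376 -0.048  0.938] tilt 33.8 dir -57  y 133 yz -0.55
q [ 2.77   0.263  0.21   2.698  2.81  -2.349] p [-0.256 -0.046  0.992] tilt 44.9 dir -33  y -175 yz -0.62
q [ 2.77   0.086  0.398  4.67   2.534 -1.355] p [-0.192  0.119  1.   ] tilt 44.3 dir 33  y -108 yz -0.61
q [ 2.77  -0.178  0.21   4.67   2.38  -2.32 ] p [0.075 0.047 1.068] tilt 43.7 dir 64  y -61 yz -0.48
high alpha small
q [-0.274  0.198  0.21   0.259  2.743 -2.84 ] p [0.349 0.032 0.944] tilt 5.8 dir 86  y -109 yz -0.10
q [ 0.405  0.159  0.21   0.596  2.81  -2.84 ] p [0.194 0.243 0.96 ] tilt 11.8 dir 139  y -52 yz -0.20
q [ 1.191  0.173  0.21   0.848  2.81  -2.84 ] p [-0.05   0.311  0.961] tilt 16.7 dir -170  y 7 yz -0.29
q [ 1.973  0.19   0.21   1.099  2.81  -2.84 ] p [-0.264  0.179  0.963] tilt 21.8 dir -118  y 66 yz -0.37
low
q [-0.591  0.499  2.372 -0.578  0.24  -2.84 ] p [ 0.339 -0.145 -0.175] tilt 8.4 dir -97  y -109 yz 0.14
q [-0.347  0.539  2.395 -1.36   0.24  -2.84 ] p [ 0.355 -0.083 -0.184] tilt 16.1 dir -77  y -50 yz 0.25
q [ 0.496  0.475  2.471 -1.53   0.24  -2.84 ] p [ 0.278  0.198 -0.169] tilt 17.3 dir -25  y 9 yz 0.25
q [ 1.515  0.478  2.48  -1.53   0.27  -2.84 ] p [-0.016  0.331 -0.17 ] tilt 18.3 dir 29  y 67 yz 0.25
```

```bash
cat > cal.py <<'E'
from kin import *
import kin
def mk(mode,w,cx,cr,damp=0):
    def call(q,dx,yaw,ramp=None,log=None):
        x,W=fk(q,P);ramp=np.arange(1,11)/10 if ramp is None else np.array(ramp)
        sx,sW=x.copy(),W
        for r in ramp:
            xt=x+r*.04*np.array(dx);Rt=R.from_euler('z',np.radians(5*yaw*r))*W
            if mode=="cur":
                sx,sW=fk(q,P)
            d=xt-sx;n=np.linalg.norm(d);sx=sx+d*min(1,cx/max(n,1e-9))
            v=(Rt*sW.inv()).as_rotvec();n=np.linalg.norm(v);sW=R.from_rotvec(v*min(1,cr/max(n,1e-9)))*sW
            g=lambda z:np.r_[fk(z,P)[0]-sx,w*(fk(z,P)[1]*sW.inv()).as_rotvec(),damp*(z-q)]
            z=least_squares(g,np.clip(q,lo+1e-6,hi-1e-6),bounds=(lo,hi)).x
            lim=.7*np.array([2.79,2.79,3.14,3.14,3.14,3.14])/12
            q=q+(z-q)*min(1,(lim/np.maximum(abs(z-q),1e-9)).min())
        return q
    return call
if __name__=="__main__":
    q3=np.array(D[3][0]);q4=np.array(D[4][0]);q5=np.array(D[5][0])
    print("true");[rep(np.array(D[i][0])) for i in(4,5,6)]
    for mode,w,damp in(("set",1,0),("set",.5,0),("set",.3,0),("cur",.5,0),("cur",.3,0),("cur",.5,.2),("set",.3,.2),("cur",.3,.2)):
        c=mk(mode,w,.0417,.125,damp);print(mode,w,damp)
        rep(c(q3,[10,2,6],0,[1]*10))
        a=c(c(q4,[-.8,0,-5],9.7),[0,0,0],6,[1/6,2/6,3/6,4/6,5/6,1,1,1,1,1]);rep(a)
        rep(c(q5,[2,-10,0],14))
E
python3 cal.py
```

```text
true
q [-0.259  0.393  0.211  0.004  2.504 -1.955] p [ 0.529 -0.035  0.86 ] tilt 1.9 dir -10  y -173 yz -0.03
q [ 0.125 -0.058  1.173  0.034  2.009 -2.838] p [0.484 0.17  0.667] tilt 2.0 dir 67  y -99 yz -0.03
q [ 0.495 -0.03   1.1    0.073  2.074 -2.838] p [0.383 0.339 0.691] tilt 3.7 dir 122  y -77 yz -0.06
set 1 0
q [-0.224  0.418  0.21   0.013  2.445 -1.914] p [ 0.559 -0.022  0.848] tilt 4.0 dir -6  y -173 yz -0.07
q [ 0.119 -0.088  1.203  0.028  2.01  -2.84 ] p [0.472 0.164 0.666] tilt 1.7 dir 65  y -100 yz -0.03
q [ 1.289 -0.705  1.504 -0.091  2.3   -2.626] p [-0.04   0.165  0.714] tilt 4.6 dir 15  y -49 yz 0.03
set 0.5 0
q [-0.231  0.393  0.21   0.054  2.303 -1.891] p [ 0.58  -0.023  0.867] tilt 13.7 dir -4  y -172 yz -0.23
q [-0.032 -0.068  1.189  0.026  2.009 -2.84 ] p [0.501 0.091 0.663] tilt 1.5 dir 62  y -108 yz -0.03
q [-0.226  0.351  0.469  1.     2.592 -2.84 ] p [0.513 0.098 0.836] tilt 38.0 dir 121  y -78 yz -0.59
set 0.3 0
q [-0.246  0.35   0.21   0.122  1.977 -1.863] p [ 0.627 -0.024  0.926] tilt 35.0 dir -3  y -170 yz -0.56
q [-0.149 -0.071  1.195  0.022  2.008 -2.
[... 1087 characters left out ...]
tilt 2.7 dir 109  y -89 yz -0.04
set 0.3 0.2
q [-0.248  0.35   0.21   0.116  2.004 -1.878] p [ 0.621 -0.026  0.923] tilt 33.5 dir -3  y -170 yz -0.54
q [-0.156  0.008  1.085  0.038  2.097 -2.84 ] p [0.52  0.028 0.68 ] tilt 3.4 dir 137  y -115 yz -0.02
q [-0.318  0.39   0.571  0.678  2.502 -2.84 ] p [0.585 0.012 0.751] tilt 32.8 dir 118  y -102 yz -0.44
cur 0.3 0.2
q [-0.298  0.373  0.21   0.017  2.481 -1.989] p [ 0.521 -0.052  0.871] tilt 4.5 dir -9  y -172 yz -0.07
q [-0.233  0.153  0.812  0.109  2.254 -2.84 ] p [ 0.544 -0.004  0.739] tilt 6.7 dir 120  y -117 yz -0.06
q [-1.200e-01  1.000e-03  1.119e+00  1.200e-02  2.007e+00 -2.840e+00] p [0.537 0.039 0.665] tilt 1.0 dir 32  y -114 yz -0.01
```

```bash
cat > srch.py <<'E'
from cal import *
import sys,warnings;from multiprocessing import Pool
C=mk("cur",.65,.0417,.125)
def ok(q):
    x,W=fk(q,P);w=x-W.apply([0,0,.2493]);
    return -.15<x[0]<.7 and abs(x[1])<.6 and .4<x[2]<1.0 and np.hypot(*x[:2])>.25 and w[2]<1.17 and -1.4<q[0]<1.9
def ev(a):
    q,dx,yaw=a
    z=C(q,dx,yaw);return z
def score(q):
    M=fk(q,P)[1].as_matrix();return abs(M[2,1])-.5*abs(M[2,0])-.02*abs(q[0]-.3)
if __name__=="__main__":
    rng=np.random.default_rng(0);beam=[(np.array(D[6][0]),[])]
    with Pool() as pool:
        for it in range(6):
            jobs=[(b,rng.uniform(-10,10,3).round(),float(rng.choice([-14,14,14,7,0]))) for b,_ in beam for _ in range(240//len(beam))]
            idx=[i for i in range(len(beam)) for _ in range(240//len(beam))]
            Z=pool.map(ev,jobs,chunksize=4)
            R_=[(score(z),z,beam[i][1]+[(j[1].tolist(),j[2])]) for z,j,i in zip(Z,jobs,idx) if ok(z)]
            R_.sort(key=lambda t:-t[0]);beam=[(z,p) for _,z,p in R_[:8]]
            print(it,R_[0][0].round(3),R_[0][2]);rep(R_[0][1]);sys.stdout.flush()
E
nproc; time timeout 400 python3 srch.py
```

```text
4
0 0.254 [([5.0, 1.0, 9.0], 14.0)]
q [ 0.624  0.416  0.21   0.56   2.579 -2.84 ] p [0.305 0.431 0.861] tilt 18.1 dir 150  y -45 yz -0.30
1 0.526 [([2.0, 1.0, 6.0], 14.0), ([9.0, -3.0, 2.0], 14.0)]
q [ 0.631  0.41   0.21   1.281  2.81  -2.84 ] p [0.224 0.385 0.895] tilt 34.6 dir -177  y -5 yz -0.56
2 0.755 [([7.0, 1.0, 6.0], 14.0), ([9.0, -5.0, 3.0], 14.0), ([3.0, 6.0, -4.0], 14.0)]
q [ 0.98   0.616  0.21   1.592  2.81  -2.84 ] p [0.136 0.53  0.816] tilt 50.5 dir -149  y 32 yz -0.77
3 0.817 [([6.0, 3.0, 9.0], 14.0), ([4.0, -3.0, -0.0], 14.0), ([-3.0, 8.0, -9.0], 14.0), ([9.0, -10.0, 4.0], 14.0)]
q [ 1.36   0.473  0.21   2.926  2.81  -1.749] p [-0.038  0.386  0.933] tilt 57.8 dir -107  y 75 yz -0.85
4 0.848 [([6.0, 3.0, 9.0], 14.0), ([4.0, -3.0, -0.0], 14.0), ([-3.0, 8.0, -9.0], 14.0), ([9.0, -10.0, 4.0], 14.0), ([4.0, -4.0, -3.0], -14.0)]
q [ 0.469 -0.198  1.155  1.666  2.81  -2.84 ] p [0.093 0.251 0.858] tilt 58.7 dir -175  y 6 yz -0.85
5 0.902 [([6.0, 3.0, 9.0], 14.0), ([4.0, -3.0, -0.0], 14.0), ([4.0, 3.0, -10.0], 14.0), ([-1.0, 9.0, -7.0], 7.0), ([9.0, 7.0, 5.0], 14.0), ([-1.0, -9.0, -10.0], -14.0)]
q [ 1.255 -0.054  1.167  1.699  2.56  -2.84 ] p [-0.13   0.363  0.841] tilt 72.2 dir -143  y 48 yz -0.95
real	1m35.737s
user	6m6.693s
sys	0m0.188s
```

```bash
cat > t.py <<'E'
from srch import *
q=np.array(D[6][0])
for a in ([5,1,9],[5,-3,8],[6,-6,6],[8,-6,6]):
  for b in ([9,-3,2],[7,-7,2]):
    z=C(q,a,14);print(a,b);rep(z);rep(C(z,b,14))
from h import ctrl,atz
p=ctrl.read_camera("top");print(atz(p,(287,115),0))
E
python3 t.py
```

```text
[5, 1, 9] [9, -3, 2]
q [ 0.624  0.416  0.21   0.56   2.579 -2.84 ] p [0.305 0.431 0.861] tilt 18.1 dir 150  y -45 yz -0.30
q [ 0.617  0.408  0.21   1.293  2.81  -2.84 ] p [0.228 0.381 0.896] tilt 34.7 dir -178  y -5 yz -0.57
[5, 1, 9] [7, -7, 2]
q [ 0.624  0.416  0.21   0.56   2.579 -2.84 ] p [0.305 0.431 0.861] tilt 18.1 dir 150  y -45 yz -0.30
q [ 0.559  0.364  0.21   1.359  2.81  -2.84 ] p [0.22  0.35  0.917] tilt 33.8 dir 177  y -3 yz -0.56
[5, -3, 8] [9, -3, 2]
q [ 0.557  0.384  0.21   0.614  2.644 -2.84 ] p [0.302 0.388 0.878] tilt 18.8 dir 153  y -46 yz -0.31
q [ 0.603  0.395  0.21   1.313  2.81  -2.84 ] p [0.225 0.372 0.903] tilt 34.4 dir -179  y -4 yz -0.56
[5, -3, 8] [7, -7, 2]
q [ 0.557  0.384  0.21   0.614  2.644 -2.84 ] p [0.302 0.388 0.878] tilt 18.8 dir 153  y -46 yz -0.31
q [ 0.548  0.352  0.21   1.37   2.81  -2.84 ] p [0.216 0.343 0.922] tilt 33.4 dir 176  y -3 yz -0.55
[6, -6, 6] [9, -3, 2]
q [ 0.575  0.399  0.21   0.567  2.635 -2.84 ] p [0.309 0.398 0.869] tilt 17.9 dir 155  y -48 yz -0.29
q [ 0.615  0.403  0.21   1.26   2.81  -2.84 ] p [0.228 0.379 0.897] tilt 33.8 dir -179  y -7 yz -0.55
[6, -6, 6] [7, -7, 2]
q [ 0.575  0.399  0.21   0.567  2.635 -2.84 ] p [0.309 0.398 0.869] tilt 17.9 dir 155  y -48 yz -0.29
q [ 0.563  0.359  0.21   1.316  2.81  -2.84 ] p [0.219 0.35  0.917] tilt 32.8 dir 177  y -5 yz -0.54
[8, -6, 6] [9, -3, 2]
q [ 0.58   0.422  0.21   0.559  2.61  -2.84 ] p [0.323 0.412 0.857] tilt 18.3 dir 154  y -48 yz -0.29
q [ 0.611  0.42   0.21   1.25   2.81  -2.84 ] p [0.239 0.385 0.89 ] tilt 34.5 dir -178  y -8 yz -0.56
[8, -6, 6] [7, -7, 2]
q [ 0.58   0.422  0.21   0.559  2.61  -2.84 ] p [0.323 0.412 0.857] tilt 18.3 dir 154  y -48 yz -0.29
q [ 0.556  0.377  0.21   1.309  2.81  -2.84 ] p [0.231 0.355 0.91 ] tilt 33.5 dir 177  y -7 yz -0.55
[0.41088554 0.64970365 0.        ]
```

>>> servo_tool([
  [0.45, 0.5, -0.3, 0.8, 1.4],
  [0.45, 1, -0.6, 1.6, 2.8],
  [0.45, 1.5, -0.9, 2.4, 4.2],
  [0.45, 2, -1.2, 3.2, 5.6],
  [0.45, 2.5, -1.5, 4, 7],
  [0.45, 3, -1.8, 4.8, 8.4],
  [0.45, 3.5, -2.1, 5.6, 9.8],
  [0.45, 4, -2.4, 6.4, 11.2],
  [0.45, 4.5, -2.7, 7.2, 12.6],
  [0.45, 5, -3, 8, 14],
])

```text
time: 9.05
eef_pos: [0.3237, 0.3664, 0.8791]
tcp_rot: [0.906, -0.384, -0.178, -0.017]
contact_force: [-0.5, -0.2, -0.3]
opening: 0.447
```

```bash
python3 st.py; cat > t2.py <<'E'
from srch import *
from h import ctrl
q=ctrl.get_state()["qpos"];rep(q)
for b in ([9,-3,2],[7,-7,2],[5,-3,8],[3,-8,-3]): print(b);rep(C(q,b,14))
E
python3 t2.py
```

```text
9.05 q [ 0.4837  0.387   0.2101  0.6779  2.6563 -2.8381] p [0.3237 0.3664 0.8791] F [-0.4887 -0.2077 -0.3258] op 0.4474719531295101
y [-0.7021 -0.704   0.107 ] z [-0.3104  0.1674 -0.9358] tilt 20.64854605433808
q [ 0.484  0.387  0.21   0.678  2.656 -2.838] p [0.324 0.366 0.879] tilt 20.6 dir 152  y -47 yz -0.34
[9, -3, 2]
q [ 0.557  0.41   0.21   1.351  2.81  -2.84 ] p [0.247 0.366 0.899] tilt 35.8 dir 179  y -5 yz -0.58
[7, -7, 2]
q [ 0.499  0.369  0.21   1.406  2.81  -2.84 ] p [0.24  0.337 0.917] tilt 34.8 dir 174  y -3 yz -0.57
[5, -3, 8]
q [ 0.639  0.331  0.21   1.332  2.81  -2.84 ] p [0.175 0.354 0.927] tilt 31.8 dir 180  y 1 yz -0.53
[3, -8, -3]
q [ 0.567  0.359  0.21   1.361  2.81  -2.84 ] p [0.214 0.35  0.919] tilt 33.6 dir 177  y -2 yz -0.55
```

The model works: tilt is now 20.6°. The next call should bring it to about 36°.

>>> servo_tool([
  [0.45, 0.9, -0.3, 0.2, 1.4],
  [0.45, 1.8, -0.6, 0.4, 2.8],
  [0.45, 2.7, -0.9, 0.6, 4.2],
  [0.45, 3.6, -1.2, 0.8, 5.6],
  [0.45, 4.5, -1.5, 1, 7],
  [0.45, 5.4, -1.8, 1.2, 8.4],
  [0.45, 6.3, -2.1, 1.4, 9.8],
  [0.45, 7.2, -2.4, 1.6, 11.2],
  [0.45, 8.1, -2.7, 1.8, 12.6],
  [0.45, 9, -3, 2, 14],
])

```text
time: 9.88
eef_pos: [0.2756, 0.3552, 0.8931]
tcp_rot: [0.946, -0.043, -0.32, -0.002]
contact_force: [-0.1, 0.0, -0.2]
opening: 0.444
```

```bash
python3 st.py; cat > t3.py <<'E'
from srch import *
from h import ctrl
q=ctrl.get_state()["qpos"];rep(q)
for b,y in (([9,-3,2],14),([5,-5,2],7),([3,-8,-6],0),([9,3,-6],14)): print(b,y);rep(C(q,b,y))
print("unwind")
for dx,y in (([2,-6,0],-12),([3,-5,-5],-12),([0,0,-3],-6),([0,0,0],-4)): q=C(q,dx,y);rep(q)
E
python3 t3.py
```

```text
9.8833 q [ 0.4988  0.4272  0.2106  1.3919  2.8131 -2.8381] p [0.2756 0.3552 0.8931] F [-0.1095  0.0124 -0.2408] op 0.4442717625618531
y [-0.0821 -0.9964  0.0235] z [-0.6063  0.0312 -0.7946] tilt 37.38359043408755
q [ 0.499  0.427  0.211  1.392  2.813 -2.838] p [0.276 0.355 0.893] tilt 37.4 dir 177  y -6 yz -0.61
[9, -3, 2] 14
q [ 0.736  0.482  0.21   1.873  2.81  -2.84 ] p [0.19  0.413 0.894] tilt 48.2 dir -162  y 44 yz -0.71
[5, -5, 2] 7
q [ 0.769  0.434  0.21   1.621  2.81  -2.84 ] p [0.162 0.41  0.902] tilt 41.7 dir -165  y 26 yz -0.66
[3, -8, -6] 0
q [ 0.426  0.444  0.21   1.445  2.81  -2.84 ] p [0.307 0.339 0.889] tilt 39.2 dir 174  y -7 yz -0.63
[9, 3, -6] 14
q [ 0.827  0.592  0.21   1.781  2.81  -2.84 ] p [0.201 0.484 0.839] tilt 52.5 dir -156  y 40 yz -0.78
unwind
q [-0.275  0.074  0.625  1.172  2.638 -2.84 ] p [0.358 0.119 0.91 ] tilt 37.7 dir 118  y -66 yz -0.61
q [-0.68  -0.21   1.274  0.746  2.032 -2.84 ] p [ 0.47  -0.056  0.736] tilt 37.7 dir 58  y -126 yz -0.61
q [-0.646 -0.47   1.688  0.586  1.598 -2.528] p [ 0.47  -0.056  0.616] tilt 37.7 dir 28  y -156 yz -0.61
q [-0.546 -0.539  1.73   0.399  1.421 -2.146] p [ 0.47  -0.056  0.616] tilt 37.7 dir 8  y -176 yz -0.61
```

>>> servo_tool([
  [0.45, 0.2, -0.6, 0, -1.2],
  [0.45, 0.4, -1.2, 0, -2.4],
  [0.45, 0.6, -1.8, 0, -3.6],
  [0.45, 0.8, -2.4, 0, -4.8],
  [0.45, 1, -3, 0, -6],
  [0.45, 1.2, -3.6, 0, -7.2],
  [0.45, 1.4, -4.2, 0, -8.4],
  [0.45, 1.6, -4.8, 0, -9.6],
  [0.45, 1.8, -5.4, 0, -10.8],
  [0.45, 2, -6, 0, -12],
])

```text
time: 10.72
eef_pos: [0.3577, 0.1175, 0.9098]
tcp_rot: [0.794, -0.515, -0.281, -0.161]
contact_force: [-0.0, -0.4, -0.6]
opening: 0.452
```

>>> servo_tool([
  [0.45, 0.3, -0.5, -0.5, -1.2],
  [0.45, 0.6, -1, -1, -2.4],
  [0.45, 0.9, -1.5, -1.5, -3.6],
  [0.45, 1.2, -2, -2, -4.8],
  [0.45, 1.5, -2.5, -2.5, -6],
  [0.45, 1.8, -3, -3, -7.2],
  [0.45, 2.1, -3.5, -3.5, -8.4],
  [0.45, 2.4, -4, -4, -9.6],
  [0.45, 2.7, -4.5, -4.5, -10.8],
  [0.45, 3, -5, -5, -12],
])

```text
time: 11.55
eef_pos: [0.4699, -0.0587, 0.7353]
tcp_rot: [-0.427, 0.844, 0.161, 0.28]
contact_force: [-0.5, 0.4, 0.9]
opening: 0.447
```

```bash
python3 st.py; cat > t3.py <<'E'
from srch import *
from h import ctrl
q=ctrl.get_state()["qpos"];rep(q)
for dx,y in (([0,0,-3],-9),([-1,-1,-7],0),([0,0,-3],0)): q=C(q,dx,y);rep(q)
E
python3 t3.py
```

```text
11.55 q [-0.6868 -0.2145  1.2795  0.744   2.0257 -2.8381] p [ 0.4699 -0.0587  0.7353] F [-0.4671  0.3767  0.8835] op 0.44691861223639573
y [-0.8119  0.5829  0.0316] z [ 0.3362  0.5111 -0.7911] tilt 37.71540647139027
q [-0.687 -0.214  1.28   0.744  2.026 -2.838] p [ 0.47  -0.059  0.735] tilt 37.7 dir 57  y -127 yz -0.61
q [-0.58  -0.529  1.726  0.45   1.456 -2.242] p [ 0.47  -0.059  0.615] tilt 37.7 dir 12  y -172 yz -0.61
q [-0.765 -0.68   2.306  0.579  1.17  -2.624] p [ 0.43  -0.099  0.335] tilt 37.7 dir 12  y -172 yz -0.61
q [-0.765 -0.589  2.473  0.663  0.96  -2.796] p [ 0.43  -0.099  0.215] tilt 37.7 dir 12  y -172 yz -0.61
```

```bash
cat > t4.py <<'E'
from srch import *
from h import ctrl
q0=ctrl.get_state()["qpos"];W=R.from_euler('z',np.radians(-47))*fk(q0,P)[1]
q=q0
for x in ([.47,-.09,.5],[.47,-.13,.25],[.47,-.135,.15],[.49,-.13,.12],[.54,-.125,.105],[.54,-.125,.125],[.52,.07,.125],[.47,.07,.1],[.47,.07,.3]):
    r=least_squares(lambda z:np.r_[fk(z,P)[0]-x,.65*(fk(z,P)[1]*W.inv()).as_rotvec()],np.clip(q,lo+1e-5,hi-1e-5),bounds=(lo,hi));q=r.x;print(x,"res",abs(r.fun).max().round(4));rep(q)
E
python3 t4.py
```

```text
[0.47, -0.09, 0.5] res 0.0
q [-0.648 -0.577  1.962  0.481  1.303 -2.357] p [ 0.47 -0.09  0.5 ] tilt 37.7 dir 10  y -174 yz -0.61
[0.47, -0.13, 0.25] res 0.0
q [-0.741 -0.469  2.338  0.642  0.937 -2.73 ] p [ 0.47 -0.13  0.25] tilt 37.7 dir 10  y -174 yz -0.61
[0.47, -0.135, 0.15] res 0.0121
q [-0.703 -0.336  2.415  0.723  0.75  -2.84 ] p [ 0.475 -0.123  0.162] tilt 36.6 dir 9  y -175 yz -0.60
[0.49, -0.13, 0.12] res 0.0181
q [-0.642 -0.239  2.39   0.751  0.659 -2.84 ] p [ 0.496 -0.115  0.138] tilt 36.1 dir 8  y -175 yz -0.59
[0.54, -0.125, 0.105] res 0.0178
q [-0.567 -0.081  2.293  0.792  0.575 -2.84 ] p [ 0.546 -0.113  0.122] tilt 36.1 dir 9  y -175 yz -0.59
[0.54, -0.125, 0.125] res 0.0111
q [-0.583 -0.11   2.292  0.786  0.607 -2.84 ] p [ 0.544 -0.117  0.135] tilt 36.7 dir 9  y -175 yz -0.60
[0.52, 0.07, 0.125] res 0.0
q [-0.155 -0.215  2.409  0.569  0.369 -2.317] p [0.52  0.07  0.125] tilt 37.7 dir 10  y -174 yz -0.61
[0.47, 0.07, 0.1] res 0.0203
q [-0.159 -0.25   2.48   0.605  0.348 -2.36 ] p [0.49  0.073 0.104] tilt 37.1 dir 10  y -174 yz -0.60
[0.47, 0.07, 0.3] res 0.0
q [-0.18  -0.618  2.336  0.291  0.817 -2.001] p [0.47 0.07 0.3 ] tilt 37.7 dir 10  y -174 yz -0.61
```

```bash
sed -i 's/-47/float(sys.argv[1])/' t4.py; for a in -53 -57; do echo == $a; python3 t4.py $a|paste - - | cut -c1-175; done
```

```text
== -53
[0.47, -0.09, 0.5] res 0.0	q [-0.612 -0.595  1.972  0.415  1.249 -2.223] p [ 0.47 -0.09  0.5 ] tilt 37.7 dir 4  y 180 yz -0.61
[0.47, -0.13, 0.25] res 0.0	q [-0.709 -0.496  2.355  0.593  0.87  -2.587] p [ 0.47 -0.13  0.25] tilt 37.7 dir 4  y 180 yz -0.61
[0.47, -0.135, 0.15] res 0.0	q [-0.72  -0.337  2.446  0.757  0.681 -2.821] p [ 0.47  -0.135  0.15 ] tilt 37.7 dir 4  y 180 yz -0.61
[0.49, -0.13, 0.12] res 0.0045	q [-0.658 -0.233  2.422  0.805  0.586 -2.84 ] p [ 0.491 -0.127  0.125] tilt 37.3 dir 3  y 180 yz -0.61
[0.54, -0.125, 0.105] res 0.0039	q [-0.573 -0.076  2.325  0.856  0.496 -2.84 ] p [ 0.541 -0.123  0.109] tilt 37.4 dir 3  y 180 yz -0.61
[0.54, -0.125, 0.125] res 0.0	q [-0.583 -0.111  2.321  0.821  0.528 -2.806] p [ 0.54  -0.125  0.125] tilt 37.7 dir 4  y 180 yz -0.61
[0.52, 0.07, 0.125] res 0.0	q [-0.112 -0.214  2.408  0.353  0.315 -1.995] p [0.52  0.07  0.125] tilt 37.7 dir 4  y 180 yz -0.61
[0.47, 0.07, 0.1] res 0.0195	q [-0.109 -0.249  2.48   0.368  0.289 -2.011] p [0.489 0.074 0.104] tilt 37.1 dir 4  y 180 yz -0.60
[0.47, 0.07, 0.3] res 0.0	q [-0.13  -0.616  2.
[... 553 characters left out ...]
.49 -0.13  0.12] tilt 37.7 dir -0  y 176 yz -0.61
[0.54, -0.125, 0.105] res 0.0	q [-0.56  -0.079  2.338  0.855  0.441 -2.779] p [ 0.54  -0.125  0.105] tilt 37.7 dir -0  y 176 yz -0.61
[0.54, -0.125, 0.125] res 0.0	q [-0.56  -0.12   2.33   0.781  0.475 -2.697] p [ 0.54  -0.125  0.125] tilt 37.7 dir -0  y 176 yz -0.61
[0.52, 0.07, 0.125] res 0.0	q [-0.082 -0.209  2.404  0.163  0.293 -1.735] p [0.52  0.07  0.125] tilt 37.7 dir -0  y 176 yz -0.61
[0.47, 0.07, 0.1] res 0.0178	q [-0.076 -0.248  2.48   0.154  0.265 -1.724] p [0.488 0.074 0.103] tilt 37.2 dir -1  y 176 yz -0.60
[0.47, 0.07, 0.3] res 0.0	q [-0.096 -0.61   2.331  0.079  0.765 -1.647] p [0.47 0.07 0.3 ] tilt 37.7 dir -0  y 176 yz -0.61
```

>>> servo_tool([
  [0.25, 0, -0.1, -0.9, -1.1],
  [0.25, 0, -0.2, -1.8, -2.2],
  [0.25, 0, -0.3, -2.7, -3.3],
  [0.25, 0, -0.4, -3.6, -4.4],
  [0.25, 0, -0.5, -4.5, -5.5],
  [0.25, 0, -0.6, -5.4, -6.6],
  [0.25, 0, -0.7, -6.3, -7.7],
  [0.25, 0, -0.8, -7.2, -8.8],
  [0.25, 0, -0.9, -8.1, -9.9],
  [0.25, 0, -1, -9, -11],
])

```text
time: 12.38
eef_pos: [0.4693, -0.0991, 0.374]
tcp_rot: [0.013, 0.946, 0.012, 0.324]
contact_force: [0.6, 0.1, -0.5]
opening: 0.253
```

>>> servo_tool([
  [0.25, 0, -0.1, -0.5, 0],
  [0.25, 0, -0.2, -1, 0],
  [0.25, 0, -0.3, -1.5, 0],
  [0.25, 0, -0.4, -2, 0],
  [0.25, 0, -0.5, -2.5, 0],
  [0.25, 0, -0.6, -3, 0],
  [0.25, 0, -0.7, -3.4, 0],
  [0.25, 0, -0.7, -3.4, 0],
  [0.25, 0, -0.7, -3.4, 0],
  [0.25, 0, -0.7, -3.4, 0],
])

```text
time: 13.22
eef_pos: [0.4697, -0.1276, 0.2396]
tcp_rot: [0.013, 0.946, 0.011, 0.325]
contact_force: [0.0, 0.3, 0.5]
opening: 0.248
```

```bash
python3 st.py; python3 - <<'E'
from h import *
np.set_printoptions(precision=4,suppress=True)
P={n:ctrl.read_camera(n) for n in("scene","wrist","top")}
for n,p in P.items():
    for k in("bar_mid","carriage_top","mould_mid","pad_face"):
        for d in ctrl.landmark_of(p,k)[:3]: print(n,k,round(d["conf"],2),d["centre"])
    f=p["frame"].astype(int);m=(f[...,0]>120)&(f[...,1]<70)&(f[...,2]<70);r,c=np.nonzero(m)
    if n=="wrist" and len(r): print("red",len(r),r.min(),r.max(),c.min(),c.max())
    print(n,"bar(.533,-.127,.126) proj",proj(p,[.533,-.127,.126]),"tcp",proj(p,ctrl.get_state()["eef_pos"]))
w=P["wrist"]["frame"][:,:,::-1];s=P["scene"]["frame"][150:350,290:490,::-1]
cv2.imwrite("pics/w1.png",np.hstack([cv2.resize(w,(400,300)),cv2.resize(s,(300,300),interpolation=2)]))
E
```

```text
13.2167 q [-0.6901 -0.4993  2.3776  0.5799  0.8191 -2.5396] p [ 0.4697 -0.1276  0.2396] F [0.0212 0.2701 0.4807] op 0.24834673311303074
y [0.018  0.9994 0.0293] z [ 0.6141  0.0121 -0.7891] tilt 37.895567204909774
scene bar_mid 0.94 [270.8, 383.6]
scene carriage_top 0.87 [229.6, 410.5]
scene carriage_top 0.3 [226.8, 195.1]
scene mould_mid 0.9 [262.4, 262.9]
scene mould_mid 0.69 [302.5, 327.6]
scene pad_face 0.42 [212.0, 305.2]
scene bar(.533,-.127,.126) proj (np.float64(268.98539285087435), np.float64(383.2728568514828)) tcp (np.float64(249.46629629736378), np.float64(369.56561212705554))
wrist bar_mid 0.94 [205.1, 306.5]
wrist carriage_top 0.79 [296.1, 327.9]
wrist mould_mid 0.86 [203.0, 474.4]
wrist mould_mid 0.83 [21.3, 410.9]
wrist mould_mid 0.61 [187.2, 582.3]
wrist pad_face 0.84 [188.9, 583.5]
red 1388 195 317 259 381
wrist bar(.533,-.127,.126) proj (np.float64(205.6993881650349), np.float64(312.59722944100804)) tcp (np.float64(294.2816951868023), np.float64(316.957326723326))
top bar_mid 0.59 [236.2, 394.8]
top carriage_top 0.92 [190.1, 392.0]
top mould_mid 0.97 [279.5, 362.5]
top mould_mid 0.91 [210.4, 323.3]
top mould_mid 0.85 [281.3, 296.7]
top pad_face 0.57 [214.2, 280.0]
top bar(.533,-.127,.126) proj (np.float64(236.16343046775896), np.float64(395.9667624348407)) tcp (np.float64(251.85852262177661), np.float64(405.0413947070333))
```

View pics/w1.png

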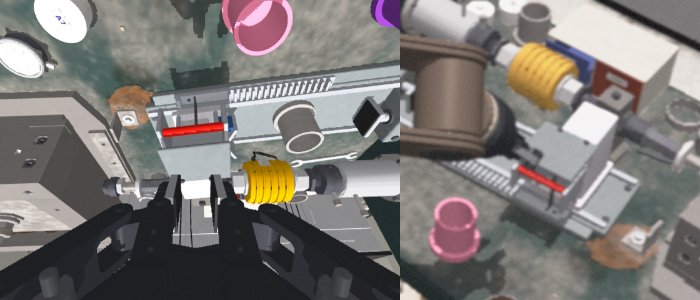

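The wrist view (left) shows the red bar at about (209,312) in full-resolution row and column. The gripper stands above it and in front, aligned to within about 8°. The mould and pad are to the right and clear. Next I'll triangulate.

```bash
python3 - <<'E'
from h import *
np.set_printoptions(precision=4,suppress=True)
w=ctrl.read_camera("wrist");t=ctrl.read_camera("top");s=ctrl.read_camera("scene")
L=lambda p,k,i=0:ctrl.landmark_of(p,k)[i]["centre"]
bar=tri([(w,L(w,"bar_mid")),(s,L(s,"bar_mid")),(t,L(t,"bar_mid"))]);print("bar",bar, atz(w,L(w,"bar_mid"),.126))
ct=tri([(w,L(w,"carriage_top")),(s,L(s,"carriage_top")),(t,L(t,"carriage_top"))]);print("ctop",ct,atz(w,L(w,"carriage_top"),.152))
m=[atz(t,(210.4,323.3),.051),atz(w,(203,474.4),.051)];print("mould",m,tri([(t,(210.4,323.3)),(w,(203,474.4))]))
print("pad",atz(w,L(w,"pad_face"),.042),atz(s,L(s,"pad_face"),.042),tri([(w,L(w,"pad_face")),(s,L(s,"pad_face"))]))
f=w["frame"].astype(int);M=((f[...,0]>110)&(f[...,0]>2.2*f[...,1])&(f[...,0]>2.2*f[...,2])&(abs(f[...,1]-f[...,2])<40))
M[:180]=0;M[240:]=0;r,c=np.nonzero(M);print(len(r),c.min(),c.max())
for k in(c.min(),c.max()): print(atz(w,(r[abs(c-k)<3].mean(),k),.129))
E
```

```text
bar [ 0.5386 -0.1262  0.12  ] [ 0.5319 -0.1296  0.126 ]
ctop [ 0.6495 -0.1152  0.154 ] [ 0.6494 -0.1172  0.152 ]
mould [array([0.6241, 0.0615, 0.051 ]), array([0.617 , 0.0581, 0.051 ])] [0.6253 0.0622 0.0445]
pad [0.6156 0.1858 0.042 ] [0.6093 0.1788 0.042 ] [0.5976 0.1671 0.058 ]
1410 259 356
[ 0.5344 -0.1694  0.129 ]
[ 0.5274 -0.0923  0.129 ]
```

>>> servo_tool([
  [0.25, 0, 0, -0.5, -0.3],
  [0.25, 0.1, 0, -1, -0.6],
  [0.25, 0.2, 0.1, -1.5, -0.6],
  [0.25, 0.3, 0.1, -2, -0.6],
  [0.25, 0.4, 0.1, -2.5, -0.6],
  [0.25, 0.6, 0.1, -2.9, -0.6],
  [0.25, 0.8, 0.1, -3.2, -0.6],
  [0.25, 1.0, 0.1, -3.4, -0.6],
  [0.25, 1.1, 0.1, -3.5, -0.6],
  [0.25, 1.1, 0.1, -3.5, -0.6],
])

```text
time: 15.55
eef_pos: [0.5134, -0.1229, 0.0971]
tcp_rot: [0.038, 0.946, 0.004, 0.323]
contact_force: [-0.7, -0.5, -0.4]
opening: 0.251
```

```bash
python3 st.py; python3 - <<'E'
from h import *
w=ctrl.read_camera("wrist");s=ctrl.read_camera("scene")
cv2.imwrite("pics/w2.png",np.hstack([cv2.resize(w["frame"][100:400,140:500,::-1],(480,400)),cv2.resize(s["frame"][200:320,300:420,::-1],(300,400))]))
E
```

```text
15.55 q [-0.586  -0.1307  2.403   0.8764  0.4344 -2.8054] p [ 0.5134 -0.1229  0.0971] F [-0.7483 -0.4794 -0.4367] op 0.2505269012790828
y [0.0694 0.9971 0.0315] z [ 0.6113 -0.0176 -0.7912] tilt 37.70509627517414
```

View pics/w2.png

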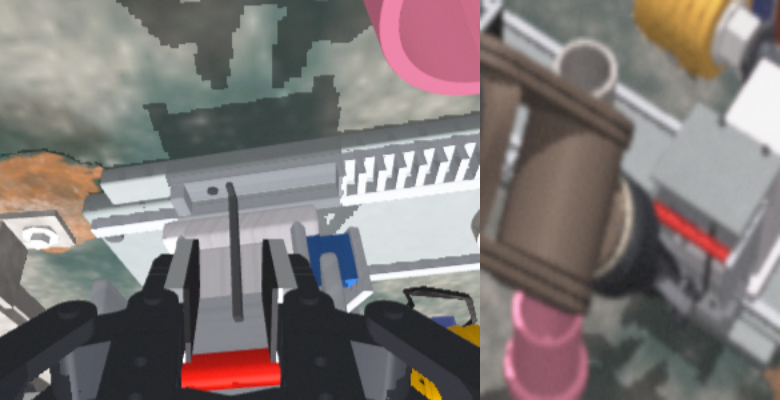

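In the wrist view both fingers stand in front of the red bar (bar at crop row 370), straddling the dark latch rod that hangs near its middle (crop column 235). I'll widen the opening a little so no finger pushes on the rod, then slide under the bar.

>>> servo_tool([
  [0.38, 0, -0.1, 0, 0],
  [0.38, 0, -0.1, 0, 0],
  [0.38, 0, -0.1, 0, 0],
  [0.38, 0, -0.1, 0, 0],
  [0.38, 0.1, -0.1, 0, 0],
  [0.38, 0.2, -0.1, 0, 0],
  [0.38, 0.3, -0.1, 0, 0],
  [0.38, 0.4, -0.1, 0, 0],
  [0.38, 0.45, -0.1, 0, 0],
  [0.38, 0.45, -0.1, 0, 0],
])

```text
time: 16.48
eef_pos: [0.5311, -0.1267, 0.0974]
tcp_rot: [0.037, 0.946, 0.003, 0.323]
contact_force: [-1.0, -0.3, 0.3]
opening: 0.38
```

>>> servo_tool([
  [0.38, 0, 0, 0.1, 0],
  [0.38, 0, 0, 0.1, 0],
  [0.38, 0, 0, 0.2, 0],
  [0.38, 0, 0, 0.2, 0],
  [0.38, 0, 0, 0.25, 0],
  [0.38, 0, 0, 0.25, 0],
  [0.38, 0, 0, 0.3, 0],
  [0.38, 0, 0, 0.3, 0],
  [0.38, 0, 0, 0.3, 0],
  [0.38, 0, 0, 0.3, 0],
])

```text
time: 17.32
eef_pos: [0.53, -0.126, 0.1082]
tcp_rot: [0.037, 0.946, 0.004, 0.322]
contact_force: [-6.3, -0.6, -5.3]
opening: 0.38
```

```bash
python3 st.py; python3 - <<'E'
from h import *
w=ctrl.read_camera("wrist");s=ctrl.read_camera("scene");b=ctrl.landmark_of(s,"bar_mid");print(b[0] if b else None, ctrl.get_state()["time"])
f=s["frame"].astype(int);m=(f[...,0]>130)&(f[...,1]<70)&(f[...,2]<70);r,c=np.nonzero(m[230:300,340:420]);print(len(r),r.mean()+230,c.mean()+340)
cv2.imwrite("pics/w3.png",np.hstack([cv2.resize(w["frame"][100:400,140:500,::-1],(480,400)),cv2.resize(s["frame"][200:320,300:420,::-1],(300,400))]))
E
```

```text
17.3167 q [-0.569  -0.1109  2.3589  0.8247  0.4429 -2.739 ] p [ 0.53   -0.126   0.1082] F [-6.3406 -0.5623 -5.2502] op 0.3798651862931936
y [0.0673 0.9972 0.0315] z [ 0.6092 -0.0161 -0.7928] tilt 37.54911015880068
{'centre': [265.9, 385.1], 'conf': 0.64} 17.4667
91 268.4175824175824 388.3956043956044
```

View pics/w3.png

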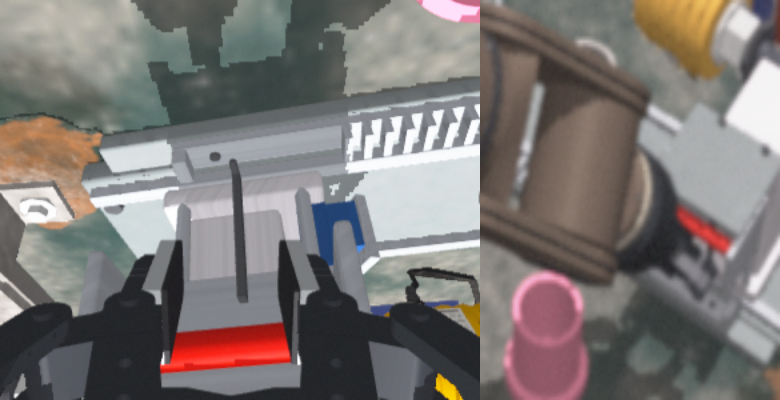

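Wedge contact under the bar is clear: force is −6.3 N in x and −5.3 N in z. I'll lift 6 mm more and check the bar height.

>>> servo_tool([
  [0.38, 0, 0, 0.05, 0],
  [0.38, 0, 0, 0.1, 0],
  [0.38, 0, 0, 0.12, 0],
  [0.38, 0, 0, 0.15, 0],
  [0.38, 0, 0, 0.15, 0],
  [0.38, 0, 0, 0.15, 0],
  [0.38, 0, 0, 0.15, 0],
  [0.38, 0, 0, 0.15, 0],
  [0.38, 0, 0, 0.15, 0],
  [0.38, 0, 0, 0.15, 0],
])

```text
time: 18.3
eef_pos: [0.5295, -0.1259, 0.1138]
tcp_rot: [0.037, 0.946, 0.004, 0.321]
contact_force: [-4.5, -2.1, -5.4]
opening: 0.384
```

```bash
python3 st.py; cat > lift.py <<'E'
from h import *
w=ctrl.read_camera("wrist");s=ctrl.read_camera("scene")
for n,p in(("w",w),("s",s)):
    b=ctrl.landmark_of(p,"bar_mid")
    if b:
        o,d=ray(p,b[0]["centre"]);u=np.array([.994,.113,0]);k=((np.array([.532,-.13,0])-o)@u)/(d@u);print(n,round(b[0]["conf"],2),b[0]["centre"],(o+k*d).round(4))
E
python3 lift.py
```

```text
18.3 q [-0.5692 -0.124   2.3571  0.8004  0.4539 -2.7131] p [ 0.5295 -0.1259  0.1138] F [-4.4982 -2.0643 -5.3707] op 0.3842748187847822
y [0.0668 0.9973 0.0315] z [ 0.6084 -0.0157 -0.7935] tilt 37.489959431317715
w 0.68 [361.0, 307.3] [ 0.5321 -0.1307  0.1408]
s 0.58 [263.4, 384.8] [ 0.5319 -0.1294  0.147 ]
```

The bar is up 15 mm or more, so the latch is clear. Now I'll slide along the track direction (−0.113, 0.994).

>>> servo_tool([
  [0.38, -0.01, 0.1, 0, 0],
  [0.38, -0.02, 0.2, 0, 0],
  [0.38, -0.04, 0.35, 0, 0.1],
  [0.38, -0.07, 0.6, 0, 0.2],
  [0.38, -0.1, 0.9, 0, 0.3],
  [0.38, -0.13, 1.2, 0, 0.4],
  [0.38, -0.17, 1.5, 0, 0.5],
  [0.38, -0.2, 1.8, 0, 0.6],
  [0.38, -0.22, 1.95, 0, 0.7],
  [0.38, -0.23, 2.0, 0, 0.7],
])

```text
time: 19.33
eef_pos: [0.52, -0.0442, 0.1137]
tcp_rot: [0.007, 0.947, 0.015, 0.321]
contact_force: [-2.1, -2.1, -5.7]
opening: 0.381
```

```bash
python3 st.py; cat > look.py <<'E'
from h import *
import sys
np.set_printoptions(precision=4,suppress=True)
w=ctrl.read_camera("wrist");t=ctrl.read_camera("top")
u=np.array([-.113,.9936,0])
Z=dict(carriage_top=.152,mould_mid=.051,pad_face=.042)
for n,p in(("w",w),("t",t)):
    for k,z in Z.items():
        for d in ctrl.landmark_of(p,k)[:3]:
            X=atz(p,d["centre"],z)
            if X[0]>.55:print(n,k,round(d["conf"],2),np.round(d["centre"]),X,"s=%.4f"%((X-[.6495,-.116,0])@u))
if len(sys.argv)>1: cv2.imwrite("pics/"+sys.argv[1],np.hstack([cv2.resize(w["frame"][:,:,::-1],(400,300)),cv2.resize(t["frame"][160:260,240:400,::-1],(400,300))]))
E
python3 look.py s1.png
```

```text
19.3333 q [-0.41   -0.1927  2.415   0.7238  0.4101 -2.5641] p [ 0.52   -0.0442  0.1137] F [-2.1359 -2.0748 -5.6996] op 0.3812075085806365
y [0.0032 0.9995 0.0323] z [ 0.6079  0.0237 -0.7936] tilt 37.47224749276185
w mould_mid 0.79 [283. 442.] [0.6217 0.0605 0.051 ] s=0.1785
w pad_face 0.78 [262. 589.] [0.6117 0.1801 0.042 ] s=0.2985
t carriage_top 0.69 [193. 361.] [ 0.6419 -0.0365  0.152 ] s=0.0799
t mould_mid 0.85 [209. 323.] [0.6284 0.0613 0.051 ] s=0.1785
t pad_face 0.66 [216. 279.] [0.6102 0.1866 0.042 ] s=0.3051
```

View pics/s1.png

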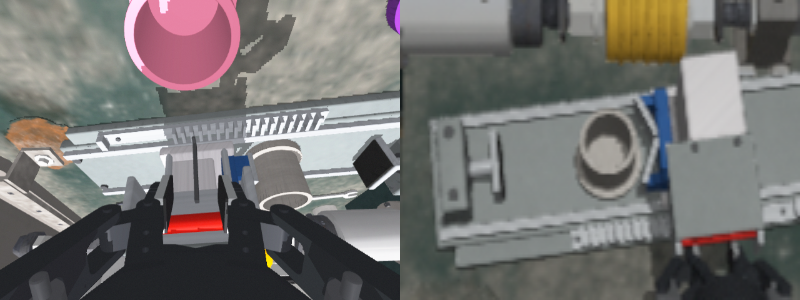

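The carriage has slid 80 mm with the mould still standing. The jaw is about 14 mm from the mould, and the mould is about 90 mm from the pad. I'll continue more slowly.

>>> servo_tool([
  [0.38, -0.01, 0.1, 0.02, 0],
  [0.38, -0.02, 0.2, 0.02, 0],
  [0.38, -0.03, 0.3, 0.02, 0],
  [0.38, -0.05, 0.4, 0.02, 0],
  [0.38, -0.06, 0.5, 0.02, 0.1],
  [0.38, -0.07, 0.6, 0.02, 0.1],
  [0.38, -0.08, 0.7, 0.02, 0.2],
  [0.38, -0.1, 0.85, 0.02, 0.3],
  [0.38, -0.11, 1.0, 0.02, 0.3],
  [0.38, -0.12, 1.1, 0.02, 0.3],
])

```text
time: 20.57
eef_pos: [0.5155, -0.0019, 0.1145]
tcp_rot: [-0.005, 0.947, 0.018, 0.321]
contact_force: [-4.3, -6.2, -5.8]
opening: 0.382
```

>>> servo_tool([
  [0.38, -0.01, 0.1, 0, 0],
  [0.38, -0.02, 0.2, 0, 0],
  [0.38, -0.03, 0.3, 0, 0.1],
  [0.38, -0.05, 0.4, 0, 0.1],
  [0.38, -0.06, 0.5, 0, 0.2],
  [0.38, -0.07, 0.6, 0, 0.2],
  [0.38, -0.08, 0.7, 0, 0.2],
  [0.38, -0.09, 0.8, 0, 0.3],
  [0.38, -0.1, 0.9, 0, 0.3],
  [0.38, -0.1, 0.9, 0, 0.3],
])

```text
time: 21.4
eef_pos: [0.5114, 0.0348, 0.1146]
tcp_rot: [-0.017, 0.947, 0.022, 0.321]
contact_force: [-2.2, -2.0, -6.1]
opening: 0.376
```

```bash
python3 st.py;python3 look.py
```

```text
21.4 q [-0.2239 -0.2266  2.4399  0.5758  0.3506 -2.3176] p [0.5114 0.0348 0.1146] F [-2.236  -1.9573 -6.15  ] op 0.37623285782528526
y [-0.0474  0.9984  0.0314] z [ 0.6063  0.0537 -0.7934] tilt 37.494053378923596
w mould_mid 0.75 [292. 407.] [0.6239 0.1208 0.051 ] s=0.2382
t carriage_top 0.85 [194. 333.] [0.6391 0.0377 0.152 ] s=0.1539
t mould_mid 0.76 [210. 302.] [0.6235 0.122  0.051 ] s=0.2394
t pad_face 0.48 [217. 278.] [0.6067 0.1888 0.042 ] s=0.3076
```

>>> servo_tool([
  [0.38, -0.01, 0.1, 0, 0],
  [0.38, -0.02, 0.2, 0, 0],
  [0.38, -0.03, 0.3, 0, 0],
  [0.38, -0.05, 0.4, 0, 0],
  [0.38, -0.06, 0.5, 0, 0],
  [0.38, -0.07, 0.6, 0, 0],
  [0.38, -0.07, 0.65, 0, 0],
  [0.38, -0.08, 0.7, 0, 0],
  [0.38, -0.08, 0.7, 0, 0],
  [0.38, -0.08, 0.7, 0, 0],
])

```text
time: 22.63
eef_pos: [0.5082, 0.0615, 0.1143]
tcp_rot: [-0.017, 0.947, 0.021, 0.321]
contact_force: [-4.4, -5.9, -6.8]
opening: 0.381
```

```bash
python3 st.py;python3 look.py s2.png
```

```text
22.6333 q [-0.1483 -0.2275  2.4413  0.4655  0.3184 -2.1533] p [0.5082 0.0615 0.1143] F [-4.383  -5.8751 -6.8304] op 0.38084840254152086
y [-0.046   0.9985  0.0296] z [ 0.6066  0.0515 -0.7934] tilt 37.49836657956146
w mould_mid 0.65 [290. 407.] [0.6163 0.1459 0.051 ] s=0.2640
w pad_face 0.57 [279. 451.] [0.614 0.185 0.042] s=0.3031
t carriage_top 0.84 [196. 324.] [0.6314 0.0618 0.152 ] s=0.1787
t mould_mid 0.81 [213. 292.] [0.616  0.1505 0.051 ] s=0.2686
t pad_face 0.68 [218. 280.] [0.6029 0.1841 0.042 ] s=0.3035
t pad_face 0.53 [216. 290.] [0.6089 0.1569 0.042 ] s=0.2757
```

View pics/s2.png

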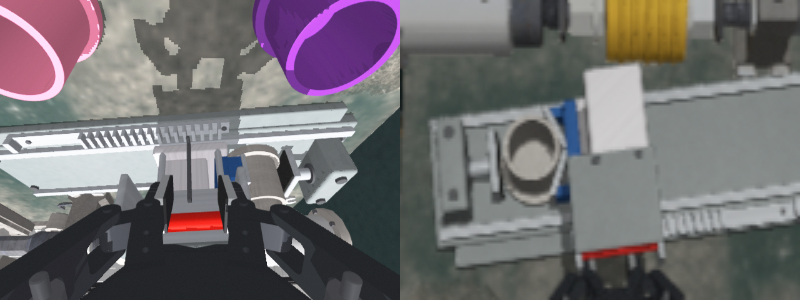

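The mould stands upright between jaw and pad, with only a few mm left to the pad. I'll take small steps and watch the y force for the spring.

>>> servo_tool([
  [0.38, 0, 0.03, 0, 0],
  [0.38, 0, 0.06, 0, 0],
  [0.38, -0.01, 0.09, 0, 0],
  [0.38, -0.01, 0.12, 0, 0],
  [0.38, -0.02, 0.15, 0, 0],
  [0.38, -0.02, 0.18, 0, 0],
  [0.38, -0.02, 0.2, 0, 0],
  [0.38, -0.02, 0.2, 0, 0],
  [0.38, -0.02, 0.2, 0, 0],
  [0.38, -0.02, 0.2, 0, 0],
])

```text
time: 23.87
eef_pos: [0.5075, 0.0676, 0.1141]
tcp_rot: [-0.017, 0.947, 0.02, 0.321]
contact_force: [-5.2, -12.4, -5.6]
opening: 0.384
```

>>> servo_tool([
  [0.38, 0, 0.02, 0, 0],
  [0.38, 0, 0.04, 0, 0],
  [0.38, -0.01, 0.06, 0, 0],
  [0.38, -0.01, 0.08, 0, 0],
  [0.38, -0.01, 0.1, 0, 0],
  [0.38, -0.01, 0.1, 0, 0],
  [0.38, -0.01, 0.1, 0, 0],
  [0.38, -0.01, 0.1, 0, 0],
  [0.38, -0.01, 0.1, 0, 0],
  [0.38, -0.01, 0.1, 0, 0],
])

```text
time: 24.7
eef_pos: [0.5072, 0.0696, 0.1138]
tcp_rot: [-0.016, 0.947, 0.018, 0.322]
contact_force: [-5.3, -13.6, -5.4]
opening: 0.374
```

>>> servo_tool([
  [0.38, 0, 0.02, 0, 0],
  [0.38, 0, 0.04, 0, 0],
  [0.38, -0.01, 0.06, 0, 0],
  [0.38, -0.01, 0.08, 0, 0],
  [0.38, -0.01, 0.1, 0, 0],
  [0.38, -0.01, 0.1, 0, 0],
  [0.38, -0.01, 0.1, 0, 0],
  [0.38, -0.01, 0.1, 0, 0],
  [0.38, -0.01, 0.1, 0, 0],
  [0.38, -0.01, 0.1, 0, 0],
])

```text
time: 25.53
eef_pos: [0.507, 0.0714, 0.1134]
tcp_rot: [-0.016, 0.946, 0.016, 0.322]
contact_force: [-4.7, -15.0, -5.9]
opening: 0.381
```

```bash
python3 st.py;python3 look.py
```

```text
25.5333 q [-0.1124 -0.2244  2.4417  0.3804  0.2951 -2.045 ] p [0.507  0.0714 0.1134] F [ -4.7485 -14.9983  -5.8848] op 0.3806460224854617
y [-0.0396  0.999   0.0199] z [ 0.6093  0.0399 -0.7919] tilt 37.63333609334599
w mould_mid 0.95 [289. 411.] [0.6128 0.1564 0.051 ] s=0.2748
w pad_face 0.98 [279. 450.] [0.611  0.1915 0.042 ] s=0.3099
t carriage_top 0.98 [197. 318.] [0.6297 0.0765 0.152 ] s=0.1935
t mould_mid 0.91 [213. 289.] [0.6169 0.1578 0.051 ] s=0.2758
t mould_mid 0.7 [212. 276.] [0.619 0.193 0.051] s=0.3105
t pad_face 0.47 [214. 278.] [0.6149 0.1901 0.042 ] s=0.3080
```

```bash
python3 - <<'E'
from h import *
np.set_printoptions(precision=4,suppress=True)
u=np.array([-.113,.9936,0])
S=lambda X:((X-[.6495,-.116,0])@u).round(4)
w=ctrl.read_camera("wrist");t=ctrl.read_camera("top");s=ctrl.read_camera("scene")
for n,p in(("w",w),("t",t),("s",s)):
    for k,z in(("stop",0),("pad_face",.042)):
        for d in ctrl.landmark_of(p,k)[:2]: print(n,k,round(d["conf"],2),np.round(d["centre"],1),atz(p,d["centre"],z),S(atz(p,d["centre"],z)))
cv2.imwrite("pics/p1.png",np.hstack([cv2.resize(w["frame"][200:380,340:580,::-1],(480,360),interpolation=2),cv2.resize(t["frame"][180:250,240:310,::-1],(300,360),interpolation=2)]))
E
```

```text
w stop 0.7 [251.9 475.4] [0.6316 0.235  0.    ] 0.3508
w pad_face 0.58 [280.8 449.8] [0.6145 0.1923 0.042 ] 0.3102
t stop 0.55 [219.1 269.6] [0.6121 0.2179 0.    ] 0.336
t pad_face 0.69 [215.2 277.1] [0.612 0.192 0.042] 0.3103
s stop 0.65 [212.9 291.3] [0.6224 0.2372 0.    ] 0.354
s pad_face 0.45 [211.7 302.5] [0.6137 0.1875 0.042 ] 0.3056
```

View pics/p1.png

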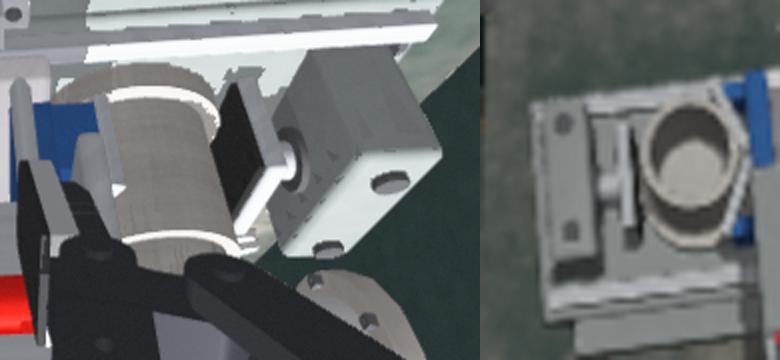

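The mould stands upright against the pad plate, and the top crop shows a shorter gap between pad and stop block than at the start. I'll measure the pad shift against the first top frame by template matching.

```bash
cat > pad.py <<'E'
from h import *
a=cv2.imread("pics/top0.png");p=ctrl.read_camera("top");b=p["frame"][:,:,::-1].copy();cv2.imwrite("pics/topnow.png",b)
mm=1000*np.linalg.norm(atz(p,(212,280),.05)-atz(p,(212,281),.05))
k=8;up=lambda f:cv2.resize(f,None,fx=k,fy=k,interpolation=cv2.INTER_CUBIC)
def m(name,r0,r1,c0,c1):
    T=up(a[r0:r1,c0:c1]);S=up(b[r0-3:r1+3,c0-12:c1+6]);M=cv2.matchTemplate(S,T,cv2.TM_CCOEFF_NORMED);_,v,_,l=cv2.minMaxLoc(M)
    print(name,"corr %.2f shift col %.2f row %.2f px -> %.1f mm"%(v,l[0]/k-12,l[1]/k-3,-(l[0]/k-12)*mm))
print("mm/px",mm)
m("block",198,230,250,268);m("pad top end",202,210,272,284);m("pad bottom end",216,228,272,284);m("pad whole",202,228,270,283)
E
python3 pad.py; python3 - <<'E'
import cv2,numpy as np
a=cv2.imread("pics/top0.png");b=cv2.imread("pics/topnow.png")
cv2.imwrite("pics/cmp.png",np.hstack([cv2.resize(x[192:238,248:294],(390,390),interpolation=cv2.INTER_NEAREST) for x in(a,b)]))
E
```

```text
mm/px 2.813182392641885
block corr 1.00 shift col 0.00 row 0.00 px -> -0.0 mm
pad top end corr 0.91 shift col -3.88 row 0.50 px -> 10.9 mm
pad bottom end corr 0.89 shift col -3.88 row 0.25 px -> 10.9 mm
pad whole corr 0.82 shift col -3.88 row 0.38 px -> 10.9 mm
```

View pics/cmp.png

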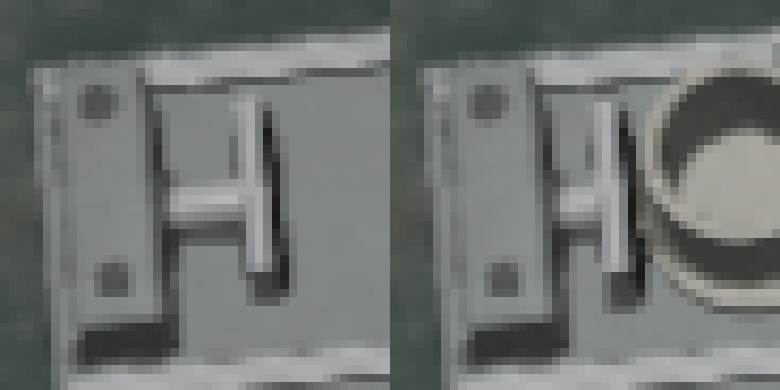

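The pad is pressed 10.9 mm, about half-way, and both pad ends agree. Now I'll lower the bar while still holding the carriage forward.

>>> servo_tool([
  [0.38, 0, 0.05, -0.05, 0],
  [0.38, 0, 0.05, -0.1, 0],
  [0.38, 0, 0.05, -0.15, 0],
  [0.38, 0, 0.05, -0.2, 0],
  [0.38, 0, 0.05, -0.25, 0],
  [0.38, 0, 0.05, -0.3, 0],
  [0.38, 0, 0.05, -0.35, 0],
  [0.38, 0, 0.05, -0.4, 0],
  [0.38, 0, 0.05, -0.42, 0],
  [0.38, 0, 0.05, -0.42, 0],
])

```text
time: 27.27
eef_pos: [0.5092, 0.0713, 0.0992]
tcp_rot: [-0.015, 0.945, 0.014, 0.326]
contact_force: [-10.4, -13.9, 3.7]
opening: 0.377
```

```bash
python3 st.py;python3 pad.py; cat > bar.py <<'E'
from h import *
w=ctrl.read_camera("wrist");s=ctrl.read_camera("scene");c=ctrl.get_state()["eef_pos"]
sl=.1945
B=np.array([.532,-.13,0])+sl*np.array([-.113,.9936,0])
for n,p in(("w",w),("s",s)):
    b=ctrl.landmark_of(p,"bar_mid")
    if b:
        o,d=ray(p,b[0]["centre"]);u=np.array([.9936,.113,0]);k=((B-o)@u)/(d@u);print(n,round(b[0]["conf"],2),b[0]["centre"],(o+k*d).round(4))
E
python3 bar.py
```

```text
27.2667 q [-0.1093 -0.1852  2.4457  0.4343  0.2462 -2.0988] p [0.5092 0.0713 0.0992] F [-10.3968 -13.8781   3.6531] op 0.3765104867693439
y [-0.0367  0.9992  0.0166] z [ 0.6151  0.0357 -0.7877] tilt 38.032377354161
mm/px 2.813182392641885
block corr 1.00 shift col 0.00 row 0.00 px -> -0.0 mm
pad top end corr 0.91 shift col -3.88 row 0.50 px -> 10.9 mm
pad bottom end corr 0.89 shift col -3.88 row 0.25 px -> 10.9 mm
pad whole corr 0.82 shift col -3.88 row 0.38 px -> 10.9 mm
w 0.82 [359.8, 292.9] [0.5102 0.0613 0.1263]
s 0.62 [231.8, 311.4] [0.51   0.0635 0.1287]
```

The bar reads about 0.126–0.129 m, so it is down, and the pad is still pressed 10.9 mm. I'll ease the fingers off the cheek gently to see whether the latch takes the load.

>>> servo_tool([
  [0.38, -0.05, 0.03, 0, 0],
  [0.38, -0.1, 0.02, 0, 0],
  [0.38, -0.1, 0, 0, 0],
  [0.38, -0.1, -0.02, 0, 0],
  [0.38, -0.1, -0.04, 0, 0],
  [0.38, -0.1, -0.06, 0, 0],
  [0.38, -0.1, -0.08, 0, 0],
  [0.38, -0.1, -0.1, 0, 0],
  [0.38, -0.1, -0.1, 0, 0],
  [0.38, -0.1, -0.1, 0, 0],
])

```text
time: 28.35
eef_pos: [0.5054, 0.0673, 0.0993]
tcp_rot: [-0.015, 0.945, 0.014, 0.326]
contact_force: [0.3, 0.2, 0.4]
opening: 0.382
```

```bash
python3 st.py;python3 pad.py;python3 bar.py
```

```text
28.35 q [-0.1221 -0.1986  2.4562  0.4569  0.2528 -2.1303] p [0.5054 0.0673 0.0993] F [0.3122 0.1598 0.4131] op 0.3820670522664691
y [-0.0366  0.9992  0.0166] z [ 0.6153  0.0356 -0.7875] tilt 38.04933058194183
mm/px 2.813182392641885
block corr 1.00 shift col 0.00 row 0.00 px -> -0.0 mm
pad top end corr 0.91 shift col -3.88 row 0.50 px -> 10.9 mm
pad bottom end corr 0.89 shift col -3.88 row 0.25 px -> 10.9 mm
pad whole corr 0.81 shift col -3.88 row 0.25 px -> 10.9 mm
w 0.87 [358.5, 301.6] [0.5103 0.0609 0.1246]
s 0.76 [230.3, 313.9] [0.5108 0.0565 0.1377]
```

There is no contact force now and the pad has stayed at 10.9 mm, so the latch holds. I'll withdraw back and then out along the tool axis.

>>> servo_tool([
  [0.38, -0.1, -0.05, 0, 0],
  [0.38, -0.2, -0.05, 0, 0],
  [0.38, -0.3, -0.05, 0.05, 0],
  [0.38, -0.4, -0.05, 0.15, 0],
  [0.38, -0.5, -0.05, 0.3, 0],
  [0.38, -0.65, -0.05, 0.55, 0],
  [0.38, -0.8, -0.05, 0.85, 0],
  [0.38, -1, -0.05, 1.2, 0],
  [0.38, -1.2, -0.05, 1.6, 0],
  [0.38, -1.3, -0.05, 2, 0],
])

```text
time: 29.43
eef_pos: [0.4646, 0.0676, 0.1855]
tcp_rot: [-0.014, 0.947, 0.013, 0.322]
contact_force: [0.3, 0.2, 0.5]
opening: 0.381
```

>>> servo_tool([
  [0.38, 0, 0, 0.8, 0],
  [0.38, 0, 0, 1.6, 0],
  [0.38, 0, 0, 2.4, 0],
  [0.38, -0.2, 0, 3.2, 0],
  [0.38, -0.4, 0, 3.8, 0],
  [0.38, -0.6, 0, 4, 0],
  [0.38, -0.6, 0, 4, 0],
  [0.38, -0.6, 0, 4, 0],
  [0.38, -0.6, 0, 4, 0],
  [0.38, -0.6, 0, 4, 0],
])

```text
time: 30.27
eef_pos: [0.4402, 0.0677, 0.3431]
tcp_rot: [-0.014, 0.947, 0.013, 0.32]
contact_force: [-0.4, -0.7, -0.3]
opening: 0.384
```

```bash
python3 st.py;python3 pad.py;python3 bar.py; python3 look.py e1.png
```

```text
30.2667 q [-0.1471 -0.7277  2.3146  0.155   0.9186 -1.8018] p [0.4402 0.0677 0.3431] F [-0.361  -0.6714 -0.2959] op 0.3838356258175468
y [-0.0356  0.9992  0.0159] z [ 0.6058  0.0342 -0.7948] tilt 37.35913164982067
mm/px 2.813182392641885
block corr 1.00 shift col 0.00 row 0.00 px -> -0.0 mm
pad top end corr 0.91 shift col -3.88 row 0.50 px -> 10.9 mm
pad bottom end corr 0.89 shift col -3.88 row 0.25 px -> 10.9 mm
pad whole corr 0.81 shift col -3.88 row 0.25 px -> 10.9 mm
w 0.91 [135.5, 301.6] [0.5103 0.061  0.1258]
s 0.73 [232.8, 311.4] [0.51   0.0634 0.1254]
w carriage_top 0.85 [226. 314.] [0.6243 0.0771 0.152 ] s=0.1947
w mould_mid 0.6 [147. 413.] [0.5803 0.2079 0.051 ] s=0.3296
w pad_face 0.71 [160. 396.] [0.6109 0.1943 0.042 ] s=0.3127
t carriage_top 0.6 [196. 318.] [0.6313 0.0747 0.152 ] s=0.1916
t mould_mid 0.8 [211. 290.] [0.6218 0.1548 0.051 ] s=0.2722
t pad_face 0.57 [216. 280.] [0.61   0.1846 0.042 ] s=0.3031
```

View pics/e1.png

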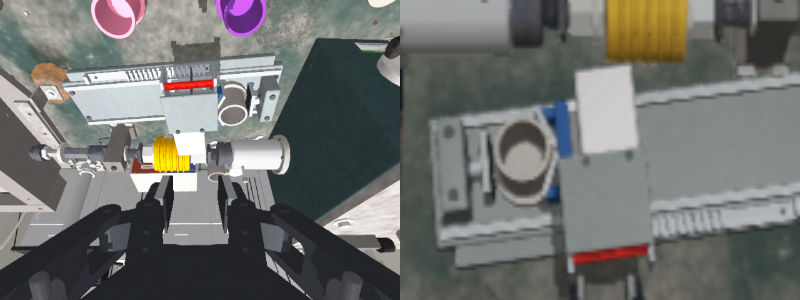

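Both cameras now put the bar at 0.1255 m, which is fully down. The mould stands between the jaw and the pressed pad, and the arm is clear. I'll hand in.

```bash
python3 -c "
from h import *
t=ctrl.read_camera('top')
for k,z in dict(soil_ring_mid=.01,stone_mid=.005,brass_weight_mid=.02,tin_mid=.018).items():
    d=ctrl.landmark_of(t,k);print(k,[atz(t,x['centre'],z).round(3) for x in d[:1]])
print(ctrl.sign_off())"
```

```text
soil_ring_mid [array([ 0.382, -0.195,  0.01 ])]
stone_mid [array([0.404, 0.389, 0.005])]
brass_weight_mid [array([0.669, 0.084, 0.02 ])]
tin_mid [array([ 0.436, -0.282,  0.018])]
the job is handed in; nothing more can be done
None
```

The mould is clamped in the slide clamp and the job is handed in, at about 30.5 s of the 54 s allowed; no verdict is reported.

**What I did:** The moves have no tilt command, so I tilted the tool about 37° by turning past joint 6's range end. I then hooked the red bar from below and raised it about 15 mm. Holding it up, I slid the carriage about 194 mm, so it pushed the mould against the pad. I lowered the bar while still holding the carriage forward, eased off and withdrew.

**Last checks:**
- **Bar:** both cameras put it at about 0.1255 m, which is fully down.
- **Pad:** it measured 10.9 mm pressed in. That did not change after I let go or after I withdrew.
- **Mould:** upright between the jaw and the pad.
- **Gripper:** the fingers were clear, with no contact force.
- **Ring, stone and tin:** within about 8 mm of where they were first measured, which is the networks' scatter.

**Checks that failed or disagreed:**
- **Brass weight:** the final network check placed it at (0.669, 0.084) instead of the first (0.39, 0.24). That spot is on the clamp, so I take it as a false find. I did not confirm the weight separately, though the arm never worked near it.
- **Bar height:** one scene-camera reading during the easing-off gave 0.138 m, but later readings from both cameras agreed the bar was down.
- **Joint 5:** it briefly read 2.813 rad against its listed limit of 2.81 while I was tilting the tool. If that counts as passing its range, the attempt could fail.

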